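# Go-gauge a batch of clamp blocks, sort them and log the batch

## Task

Open the batch with the green key of the white logger; then take the plug gauge and try it upright in the bore of every clamp block as far as it will go, in the order blue, yellow, white, black (a colour may be missing). Put the blocks that take the gauge right down to its shoulder in the green tray and those that stop it in the red tray, on the tray floor, and set the gauge back in its stand; once all that is done, press the amber key and then the red key. Leave the mug, the tape roll and the side cutters where they are.

Things in the scene. Friction and masses are not known exactly. Their poses are not given: they have to be found in the camera images.
- gauge: plug gauge, upright pin 94 mm, 0.15 kg, loose. Origin: centre of lower end, z up to the handle. Plug 20 mm thick at 0-34 mm (lowest 4 mm taper to 18), dark shoulder disc 38 mm at 34-40, orange square handle 24 x 24 mm (sides along x, y) at 40-86, dark cap 28 mm at 86-94. In a good block the shoulder comes to lie on the top (lower end 2 mm above the block's underside); in a bad one the lower end stops 24 mm above it
- stand_mouth (a point): centre of the mouth of the gauge stand's socket: 46 mm above the desk, hole 27 mm wide (edge bevelled 3 mm) and 37 mm deep in a grey block 60 x 60 mm on a dark foot 90 x 90 x 6 mm, fixed. The gauge stands in it, plug down, shoulder on the mouth (its origin 34 mm below this point)
- pass_tray: green open tray for good blocks, 180 x 210 x 22 mm (x, y, z) outside, walls and floor 4 mm, fixed; origin at the centre of its underside
- scrap_tray: red open tray for bad blocks, otherwise like the green one: 180 x 210 x 22 mm (x, y, z) outside, walls and floor 4 mm, fixed; origin at the centre of its underside
- blue_1: blue clamp block 64 x 44 x 36 mm (x, y, z), 0.22 kg, loose, on a flat cork sheet 84 x 64 mm. blue_1 and blue_2 look alike and at most one is there. Origin: centre of underside, z up along the bore, x the long side. Its central upright bore is 22.6 mm wide, edge bevelled 2 mm: right through in a good block; in a bad one it narrows to 16.5 mm from 12 mm below the top. Only the gauge shows which.
- blue_2: blue clamp block 64 x 44 x 36 mm (x, y, z), 0.22 kg, loose, on a flat cork sheet 84 x 64 mm. blue_1 and blue_2 look alike and at most one is there. Origin: centre of underside, z up along the bore, x the long side. Its central upright bore is 22.6 mm wide, edge bevelled 2 mm: right through in a good block; in a bad one it narrows to 16.5 mm from 12 mm below the top. Only the gauge shows which.
- yellow_1: yellow clamp block 64 x 44 x 36 mm (x, y, z), 0.22 kg, loose, on a flat cork sheet 84 x 64 mm. yellow_1 and yellow_2 look alike and at most one is there. Origin: centre of underside, z up along the bore, x the long side. Its central upright bore is 22.6 mm wide, edge bevelled 2 mm: right through in a good block; in a bad one it narrows to 16.5 mm from 12 mm below the top. Only the gauge shows which.
- yellow_2: yellow clamp block 64 x 44 x 36 mm (x, y, z), 0.22 kg, loose, on a flat cork sheet 84 x 64 mm. yellow_1 and yellow_2 look alike and at most one is there. Origin: centre of underside, z up along the bore, x the long side. Its central upright bore is 22.6 mm wide, edge bevelled 2 mm: right through in a good block; in a bad one it narrows to 16.5 mm from 12 mm below the top. Only the gauge shows which.
- white_1: white clamp block 64 x 44 x 36 mm (x, y, z), 0.22 kg, loose, on a flat cork sheet 84 x 64 mm. white_1 and white_2 look alike and at most one is there. Origin: centre of underside, z up along the bore, x the long side. Its central upright bore is 22.6 mm wide, edge bevelled 2 mm: right through in a good block; in a bad one it narrows to 16.5 mm from 12 mm below the top. Only the gauge shows which.
- white_2: white clamp block 64 x 44 x 36 mm (x, y, z), 0.22 kg, loose, on a flat cork sheet 84 x 64 mm. white_1 and white_2 look alike and at most one is there. Origin: centre of underside, z up along the bore, x the long side. Its central upright bore is 22.6 mm wide, edge bevelled 2 mm: right through in a good block; in a bad one it narrows to 16.5 mm from 12 mm below the top. Only the gauge shows which.
- black_1: black clamp block 64 x 44 x 36 mm (x, y, z), 0.22 kg, loose, on a flat cork sheet 84 x 64 mm. black_1 and black_2 look alike and at most one is there. Origin: centre of underside, z up along the bore, x the long side. Its central upright bore is 22.6 mm wide, edge bevelled 2 mm: right through in a good block; in a bad one it narrows to 16.5 mm from 12 mm below the top. Only the gauge shows which.
- black_2: black clamp block 64 x 44 x 36 mm (x, y, z), 0.22 kg, loose, on a flat cork sheet 84 x 64 mm. black_1 and black_2 look alike and at most one is there. Origin: centre of underside, z up along the bore, x the long side. Its central upright bore is 22.6 mm wide, edge bevelled 2 mm: right through in a good block; in a bad one it narrows to 16.5 mm from 12 mm below the top. Only the gauge shows which.
- key_green (a joint): green round spring key on the white logger, travel in m: 0 up, 0.006 fully down (about 5 N), counts as pressed beyond 0.004; springs back
- key_green_top (a point): centre of the top face of the green key, 24 mm in diameter, first of the three in the row; it is pressed straight down. The logger is a flat white box 100 x 130 x 26 mm, fixed, with a dark display beyond the keys
- key_amber (a joint): amber round spring key on the white logger, travel in m: 0 up, 0.006 fully down (about 5 N), counts as pressed beyond 0.004; springs back
- key_amber_top (a point): centre of the top face of the amber key, 24 mm in diameter, middle one of the row, 43 mm from each of the others; it is pressed straight down. The logger is a flat white box 100 x 130 x 26 mm, fixed, with a dark display beyond the keys
- key_red (a joint): red round spring key on the white logger, travel in m: 0 up, 0.006 fully down (about 5 N), counts as pressed beyond 0.004; springs back
- key_red_top (a point): centre of the top face of the red key, 24 mm in diameter, last of the row; it is pressed straight down. The logger is a flat white box 100 x 130 x 26 mm, fixed, with a dark display beyond the keys
- iron_stand: fixed soldering-iron holder with a slanting wire coil, about 120 x 60 mm and 120 mm high: an obstacle to carry things over or round; origin at the middle of its foot
- mug: white mug 95 mm high, loose, a bystander; origin at the centre of its underside
- tape_roll: orange adhesive tape roll 68 mm in diameter and 29 mm high, lying flat, loose, a bystander; origin at the centre of its underside
- side_cutters: red-handled side cutters 125 mm long, lying, loose, a bystander; origin at the middle, underneath

How it is judged:
By the outcome, as a careful person would: the job done as asked, in the order asked, and still so for the second after the job is handed in, with the robot touching nothing.
Of blue_1, blue_2, solder_spool only 1 to 1 are there at a start; the rules pass over those that are not, and their reading is None.
Of yellow_1, yellow_2 only 1 to 1 are there at a start; the rules pass over those that are not, and their reading is None.
Of white_1, white_2, flux_jar only 1 to 1 are there at a start; the rules pass over those that are not, and their reading is None.
Of black_1, black_2 only 1 to 1 are there at a start; the rules pass over those that are not, and their reading is None.
At some moment in a run one of blue_1, blue_2, yellow_1, yellow_2, white_1, white_2, black_1, black_2 may be knocked a few centimetres aside while the robot is not near it.
Once in a run the grip may slacken for a moment while it holds something.
It also fails if it takes over 210 s, if anything falls off the work surface, if the arm or the gripper's body presses on something with over 40 N, if the wrist force passes 120 N, or if a joint passes its speed limit or range.

## Robot

A 6-joint arm with a two-finger parallel gripper is mounted at the origin on a cart in front of the work surface, level with it; the furniture and walls round the work are solid. World frame = base frame: x ahead of the robot, y to its left, z up, the work surface at z = 0. Lengths are in m, angles in rad, forces in N, time in s.
With the tool pointing down it reaches from about 0.3 to 0.775 m from the base axis. Payload 14.6 kg.
Tool frame: the origin (TCP) lies at the very end of the fingers, on their centre line; the grasp point (between the pads) lies 19 mm behind it; z points along the fingers, y is the line along which they close (so a half turn about z gives the same grasp; the last joint's range is limited). The gripper opens to 94 mm and grips with 3 to 60 N. Pads are 16 mm wide; open, the fingers measure 119 mm over their backs; the gripper's body (75 mm by 177 mm) begins 78 mm behind the grasp point.
Start: joints at [1.087, 0.3, 1.521, -0, 1.321, -0.067], TCP at [0.223, 0.503, 0.205] pointing down, gripper open.
Joint ranges: [-3.03, 3.03], [-0.79, 2.21], [0.23, 2.52], [-1.04, 4.18], [0, 3.07], [-2.55, 2.55]. Speed limits (rad/s): [2.22, 2.22, 2.57, 3.14, 3.14, 3.14].

## Interface

Orientations are given as [roll, pitch, yaw] about the fixed x, y, z axes, in that order (R = Rz(yaw) Ry(pitch) Rx(roll)).
In Python, from station import telemetry, cams, hand_in, nets gives the robot as it stands.
- The arm moves only by the tool move_arm, never from a script. Its argument "increments" is a list of rows, each a list of 4 numbers: the shift along the tool's x, y, z in m, then the turn about the tool's z in rad. In form: [[tx, ty, tz, roll], ...]. A call has 1 to 20 rows; each row shifts and turns the commanded pose from where the row before left it, along the tool's axes as they then stand; what a row does not reach is not made up. A row lasts 1/8 s, in which the tool goes at most 62.5 mm and 10.7 degrees, less where a joint would pass 70% of its speed; a pose out of reach is approached as far as the arm can. A call is refused whole if a number of a shift passes 0.0625 or a number of a turn 0.188, either way. A call with a gripper value outside its range is refused whole. "grip" is the opening, from 0 (shut) to 1 (fully open), set as the call begins (left out, the last holds). The fingers move at their own pace and stop on an object; "force" is the grip in N (left out, the last holds). Time passes only in rows, so rows that do not move let the fingers close. It gives the time, the measured TCP pose, the force, the opening and the grip force at its end, in the units of the state.
- telemetry.get_obs(): the state, without advancing time (a new reading comes with each control period).
- cams.camera(name): name is "scene" or "top" or "wrist"; returns the picture (480x640x3 uint8, blue, green, red); there is no depth.
- cams.camera_model(name): a dict with "intrinsics" (3x3 intrinsics, pixels), "xyz" and "attitude" of the camera in the world; the wrist camera has in their place "T_tool_cam" (4x4, takes a point from camera to tool coordinates, whose origin is the TCP and whose axes are the flange's). Camera axes: x right, y up, looking along -z (the intrinsics and any distortion apply to the point x, -y, -z); pixel columns grow to the right and rows downward; lengths in m; the calibration is good to about 2 mm. A picture is of the moment at which its call begins: read the wrist's pose just before it. camera_model takes no time and is no camera call.
- hand_in(): hands the job in; it is judged then, once.
Trained networks look in the newest picture that a camera, given by its name, has taken for a name from the list of things; names that differ only in an ending like _2 or _b are one class to them, and where a whole thing is asked for, a point or a joint stands for the part that bears it (a point fixed in the world has none). Each returns a list of dicts, best first, with "conf" (0 to 1); they miss things now and then, are a little off and sometimes report something else, mostly with a low value. They report only what shows in the picture. A call takes as long as a camera call.
- nets.search_frame(camera, query): "extent" ([left, top, right, bottom] in pixels, round what is visible of it).
- nets.mark_of(camera, query): "centre" ([column, row] in pixels: a listed point, or the origin of a listed thing).
The state is a dict: "time_s": time; "qpos": joint angles; "joint_vel": joint speeds; "tau": joint torques, N m; "ee_pos": TCP position; "eef_rot": TCP orientation; "force": force on the tool from outside, world axes, zero at the start; "moment": the same for the moment, N m; "grip_width": finger opening in m; "grip_force": force on a finger pad.
Only numpy, scipy, OpenCV 4.12 (cv2) and the standard library are available. Lean on these libraries where they do the work, as an engineer would, in place of code of your own. Each camera call takes 0.05 s, during which the arm holds its last target. There are 200 camera calls.

## Working session

There is one attempt and no reset: what is moved stays moved. The work goes in short steps, Python scripts to look and compute and a tool call to move; the robot and the scene stay as the last step left them, time stands still between calls to the robot, and variables do not carry over. Pictures are saved under pics/ and viewed, at most 14 in all, crops included, and the job is handed in when it is done.

Besides the shell and the picture viewer there is one more tool, called after ">>>" by a JSON object that holds its "fn" and its "kwargs", one argument or row to a line. move_arm: Moves the arm, as the interface text tells. Its arguments: {"type":"object","properties":{"increments":{"type":"array"},"grip":{"type":"number"},"force":{"type":"number"}},"required":["increments"]}

```bash
ls; mkdir -p pics; cat > h.py <<'E'
import numpy as np, cv2
from scipy.spatial.transform import Rotation as R
from station import telemetry, cams, hand_in, nets
def pose(name,obs=None):
    m=cams.camera_model(name); K=np.array(m["intrinsics"])
    if "T_tool_cam" in m:
        o=obs or telemetry.get_obs(); T=np.eye(4); T[:3,:3]=R.from_euler('xyz',o["eef_rot"]).as_matrix(); T[:3,3]=o["ee_pos"]
        T=T@np.array(m["T_tool_cam"]); return K,T[:3,:3],T[:3,3],m
    a=np.array(m["attitude"]); r=a if a.shape==(3,3) else R.from_euler('xyz',a).as_matrix()
    return K,r,np.array(m["xyz"]),m
def ray(name,px,z,obs=None):
    K,r,p,m=pose(name,obs)
    d=np.array(m.get("distortion",np.zeros(5)),float)
    u=cv2.undistortPoints(np.array([[px]],float),K,d)[0,0]
    v=r@np.array([u[0],-u[1],-1]); return p+v*(z-p[2])/v[2]
E
python3 - <<'E'
from h import *
for n in("scene","top","wrist"):
    print(n,cams.camera_model(n)); cv2.imwrite(f"pics/{n}0.png",cams.camera(n))
print(telemetry.get_obs())
Z=dict(gauge=.0,stand_mouth=.046,pass_tray=0,scrap_tray=0,blue_1=0,yellow_1=0,white_1=0,black_1=0,key_green_top=.03,key_amber_top=.03,key_red_top=.03,iron_stand=0,mug=0,tape_roll=0,side_cutters=0)
for q,z in Z.items():
  for c in("top","scene"):
    for d in nets.mark_of(c,q)[:2]: print(q,c,round(d["conf"],2),np.round(d["centre"]),ray(c,d["centre"],z).round(3)[:2])
E
```

```text
pics
scene {'intrinsics': array([[576.47163288,   0.        , 319.86483033],
       [  0.        , 576.47163288, 239.40539376],
       [  0.        ,   0.        ,   1.        ]]), 'xyz': array([-0.98150145,  0.75069839,  0.82831047]), 'attitude': array([ 1.14189916,  0.0217983 , -2.03879961])}
top {'intrinsics': array([[618.7534241 ,   0.        , 314.26009918],
       [  0.        , 618.7534241 , 239.79917853],
       [  0.        ,   0.        ,   1.        ]]), 'xyz': array([-0.65096359,  0.34171098,  1.78355506]), 'attitude': array([ 0.6170932 ,  0.01595071, -1.8892882 ])}
wrist {'intrinsics': array([[384.98277157,   0.        , 323.51554317],
       [  0.        , 384.98277157, 233.04723106],
       [  0.        ,   0.        ,   1.        ]]), 'T_tool_cam': array([[ 4.45052857e-04,  9.73900508e-01,  2.26974893e-01,
         6.47585381e-02],
       [ 9.99999304e-01, -6.81375238e-04,  9.62833998e-04,
         1.05484253e-04],
       [ 1.09235959e-03,  2.26974306e-01, -9.73900134e-01,
        -1.79480738e-01],
       [ 0.00000000e+00,  0.00000000e+00,  0.00000000e+00,
         1.
[... 1190 characters left out ...]
. 200.] [ 0.644 -0.342]
yellow_1 scene 0.95 [258. 286.] [0.441 0.258]
white_1 top 0.69 [389. 246.] [ 0.45  -0.268]
white_1 scene 0.25 [376. 259.] [ 0.418 -0.138]
black_1 scene 0.8 [339. 265.] [ 0.439 -0.013]
key_green_top top 0.57 [411. 224.] [ 0.492 -0.365]
key_green_top top 0.31 [470. 242.] [ 0.355 -0.527]
key_amber_top top 0.55 [421. 218.] [ 0.508 -0.411]
iron_stand scene 0.37 [482. 239.] [ 0.373 -0.534]
iron_stand scene 0.18 [197. 283.] [0.542 0.411]
mug top 0.74 [386. 202.] [ 0.638 -0.331]
tape_roll scene 0.74 [155. 300.] [0.504 0.544]
side_cutters top 0.68 [470. 239.] [ 0.384 -0.546]
side_cutters scene 0.41 [481. 239.] [ 0.377 -0.531]
side_cutters scene 0.25 [349. 237.] [ 0.612 -0.149]
```

View pics/top0.png

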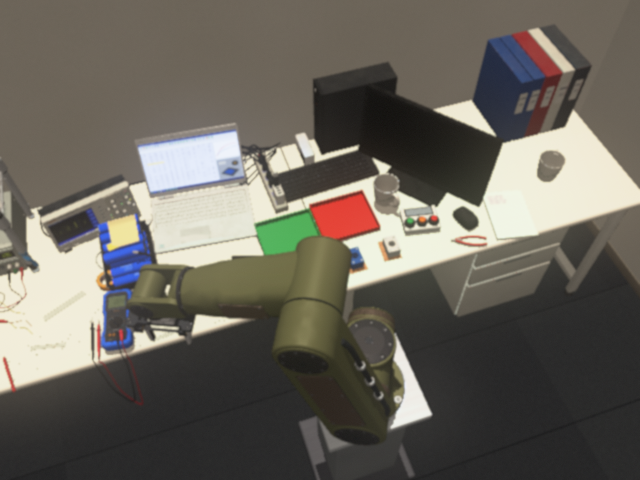

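View pics/scene0.png

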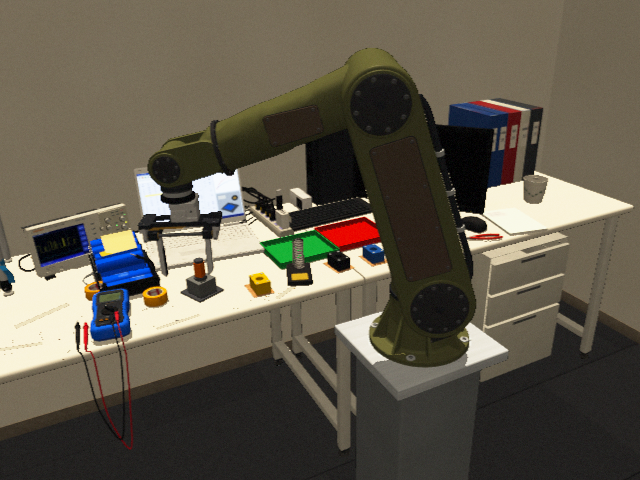

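The top view shows the green tray at (288,238), the red tray at (342,218), blue at (353,260), white at (391,246), the logger at (421,220), the cutters at (470,240) and the mug at (386,190). The scene view shows the gauge at (200,280), yellow at (260,284), the iron stand at (298,275), black at (339,262), blue at (372,254) and the tape at (155,296). All four colours are there.

>>> {"fn": "move_arm", "kwargs": {
  "increments": [
    [0,0,-0.02,-0.139],
    [0,0,-0.02,-0.139],
    [0,0,-0.02,-0.139],
    [-0.02,-0.05,0,0],
    [-0.02,-0.05,0,0],
    [-0.02,-0.05,0,0],
    [-0.02,-0.05,0,0],
    [-0.02,-0.05,0,0],
    [-0.02,-0.05,0,0],
    [-0.02,-0.05,0,0],
    [-0.02,-0.05,0,0],
    [-0.02,-0.05,0,0],
    [-0.02,-0.05,0,0],
    [0,0,0,0],
    [0,0,0,0]
  ],
  "grip": 0
}}

```text
time_s: 3.52
ee_pos: [0.4226, 0.0033, 0.2654]
eef_rot: [3.141, -0.0, 3.141]
force: [1.3, 0.3, 0.1]
grip_width: 0.0007
grip_force: 0.0
```

```bash
cat >> h.py <<'E'
Z=dict(gauge=.0,stand_mouth=.046,pass_tray=0,scrap_tray=0,blue_1=0,yellow_1=0,white_1=0,black_1=0,key_green_top=.03,key_amber_top=.03,key_red_top=.03,iron_stand=0,mug=0,tape_roll=0,side_cutters=0)
def look(qs,c="wrist",save=None,k=1):
    o=telemetry.get_obs(); im=cams.camera(c)
    if save: cv2.imwrite(f"pics/{save}.png",im)
    print("t",round(o["time_s"],2),"tcp",np.round(o["ee_pos"],4),"rot",np.round(o["eef_rot"],3))
    for q in qs:
        for d in nets.mark_of(c,q)[:k]: print(q,round(d["conf"],2),np.round(d["centre"]),ray(c,d["centre"],Z[q],o).round(4)[:2])
    return o,im
E
python3 - <<'E'
from h import *
look(["pass_tray","scrap_tray","blue_1","yellow_1","white_1","black_1","iron_stand","mug","key_green_top"],save="w1")
E
```

```text
t 3.52 tcp [0.4226 0.0033 0.2654] rot [ 3.141 -0.     3.141]
blue_1 0.79 [206. 206.] [ 0.4292 -0.1344]
yellow_1 0.78 [546. 200.] [0.4218 0.2613]
white_1 0.88 [ 90. 212.] [ 0.436  -0.2705]
black_1 0.6 [312. 214.] [ 0.4384 -0.0109]
key_green_top 0.75 [312. 214.] [ 0.4329 -0.0096]
```

View pics/w1.png

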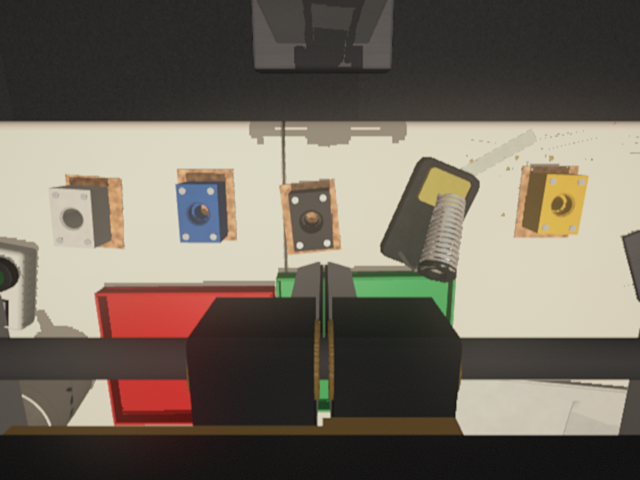

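The wrist view shows block tops at white (74,217), blue (201,211), black (312,219) and yellow (561,203). The iron stand is at (440,215), and the logger is at the left edge. Next I go to the logger.

>>> {"fn": "move_arm", "kwargs": {
  "increments": [
    [-0.008,-0.053,0,0],
    [-0.008,-0.053,0,0],
    [-0.008,-0.053,0,0],
    [-0.008,-0.053,0,0],
    [-0.008,-0.053,0,0],
    [-0.008,-0.053,0,0],
    [-0.008,-0.053,0,0],
    [0,0,0,0],
    [0,0,0,0]
  ]
}}

```text
time_s: 5.15
ee_pos: [0.4788, -0.3676, 0.2652]
eef_rot: [3.141, -0.0, -3.141]
force: [-0.3, 0.3, 0.7]
grip_width: 0.0006
grip_force: 0.0
```

```bash
python3 - <<'E'
from h import *
look(["key_green_top","key_amber_top","key_red_top","white_1","blue_1","mug","side_cutters"],save="w2",k=2)
E
```

```text
t 5.15 tcp [ 0.4788 -0.3676  0.2652] rot [ 3.141 -0.    -3.141]
key_green_top 0.86 [327. 229.] [ 0.5056 -0.3644]
key_amber_top 0.92 [286. 218.] [ 0.4937 -0.409 ]
key_amber_top 0.56 [248. 213.] [ 0.4875 -0.4501]
key_red_top 0.6 [248. 212.] [ 0.4867 -0.4509]
white_1 0.82 [412. 163.] [ 0.4357 -0.2672]
blue_1 0.68 [529. 156.] [ 0.4274 -0.1354]
side_cutters 0.8 [169. 110.] [ 0.378  -0.5391]
```

View pics/w2.png

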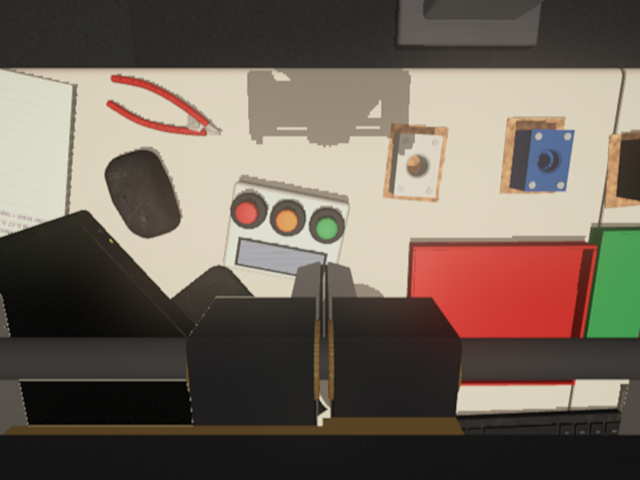

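The wrist view shows the keys in a row: green (327,229), amber (287,219) and red (247,211). The monitor's dark edge is at lower left, with its corner at (85,212), so I check its position before going down.

```bash
python3 - <<'E'
from h import *
o=telemetry.get_obs()
for z in (0,.05,.1,.15,.2,.25,.3): print(z,ray("top",(478,200),z)[:2].round(3),ray("wrist",(85,212),z,o)[:2].round(3),ray("wrist",(190,330),z,o)[:2].round(3),ray("top",(420,175),z)[:2].round(3))
print(o["force"])
E
```

```text
0 [ 0.535 -0.655] [ 0.493 -0.648] [ 0.644 -0.537] [ 0.717 -0.503]
0.05 [ 0.502 -0.627] [ 0.484 -0.617] [ 0.618 -0.518] [ 0.678 -0.479]
0.1 [ 0.469 -0.599] [ 0.475 -0.585] [ 0.592 -0.499] [ 0.64  -0.456]
0.15 [ 0.436 -0.571] [ 0.466 -0.554] [ 0.566 -0.48 ] [ 0.602 -0.432]
0.2 [ 0.402 -0.543] [ 0.458 -0.522] [ 0.541 -0.461] [ 0.563 -0.408]
0.25 [ 0.369 -0.515] [ 0.449 -0.491] [ 0.515 -0.442] [ 0.525 -0.385]
0.3 [ 0.336 -0.487] [ 0.44  -0.459] [ 0.489 -0.423] [ 0.487 -0.361]
[0.12067478 1.29633685 0.15929121]
```

>>> {"fn": "move_arm", "kwargs": {
  "increments": [
    [-0.026,0.003,0.05,0],
    [0,0,0.06,0],
    [0,0,0.06,0],
    [0,0,0.05,0],
    [0,0,0.003,0],
    [0,0,0,0],
    [0,0,0,0]
  ]
}}

```text
time_s: 6.42
ee_pos: [0.5053, -0.365, 0.0431]
eef_rot: [-3.141, 0.001, -3.141]
force: [2.1, 2.1, 3.8]
grip_width: 0.0005
grip_force: 2.2
```

>>> {"fn": "move_arm", "kwargs": {
  "increments": [
    [0,0,0.002,0],
    [0,0,0,0]
  ]
}}

```text
time_s: 6.68
ee_pos: [0.5054, -0.3651, 0.0421]
eef_rot: [-3.141, 0.001, -3.141]
force: [-1.8, 4.8, 17.3]
grip_width: 0.0008
grip_force: 8.2
```

>>> {"fn": "move_arm", "kwargs": {
  "increments": [
    [0,0,0.002,0],
    [0,0,0,0]
  ]
}}

```text
time_s: 6.92
ee_pos: [0.5056, -0.3652, 0.0417]
eef_rot: [-3.14, 0.002, -3.141]
force: [-7.0, 11.2, 32.8]
grip_width: 0.0005
grip_force: 16.1
```

>>> {"fn": "move_arm", "kwargs": {
  "increments": [
    [0,0,0.002,0],
    [0,0,0,0]
  ]
}}

```text
time_s: 7.18
ee_pos: [0.5058, -0.3653, 0.0413]
eef_rot: [-3.14, 0.003, -3.141]
force: [-14.0, 16.1, 48.3]
grip_width: 0.0008
grip_force: 24.0
```

>>> {"fn": "move_arm", "kwargs": {
  "increments": [
    [0,0,-0.006,0],
    [0,0,0,0],
    [0,0,0,0]
  ]
}}

```text
time_s: 7.55
ee_pos: [0.5053, -0.3652, 0.0427]
eef_rot: [-3.141, 0.001, -3.141]
force: [3.5, 1.1, 4.2]
grip_width: 0.0005
grip_force: 2.3
```

>>> {"fn": "move_arm", "kwargs": {
  "increments": [
    [0,0,-0.002,0],
    [0,0,0,0]
  ]
}}

```text
time_s: 7.8
ee_pos: [0.5049, -0.3651, 0.0444]
eef_rot: [-3.142, 0.0, -3.141]
force: [2.6, -0.1, 3.8]
grip_width: 0.0007
grip_force: 1.8
```

>>> {"fn": "move_arm", "kwargs": {
  "increments": [
    [0,0,-0.002,0],
    [0,0,0,0]
  ]
}}

```text
time_s: 8.05
ee_pos: [0.5046, -0.365, 0.0464]
eef_rot: [3.141, -0.0, -3.141]
force: [2.1, -0.5, 2.6]
grip_width: 0.0008
grip_force: 1.2
```

>>> {"fn": "move_arm", "kwargs": {
  "increments": [
    [0,0,-0.002,0],
    [0,0,0,0]
  ]
}}

```text
time_s: 8.3
ee_pos: [0.5045, -0.365, 0.0483]
eef_rot: [3.141, -0.001, -3.141]
force: [0.1, -0.4, 0.8]
grip_width: 0.0008
grip_force: 0.7
```

The green key was pressed: the spring force read 2.6, 3.8 and 4.2 N over about 6 mm, with the key top at about 0.048. Next I go to the gauge.

>>> {"fn": "move_arm", "kwargs": {
  "increments": [
    [0,0,-0.06,0],
    [0,0,-0.06,0],
    [0,0,-0.06,0],
    [0,0,-0.05,0],
    [0.002,0.053,0,0],
    [0.002,0.053,0,0],
    [0.002,0.053,0,0],
    [0.002,0.053,0,0],
    [0.002,0.053,0,0],
    [0.002,0.053,0,0],
    [0.002,0.053,0,0],
    [0.002,0.053,0,0],
    [0.002,0.053,0,0],
    [0.002,0.053,0,0],
    [0.002,0.053,0,0],
    [0.002,0.053,0,0],
    [0.002,0.053,0,0],
    [0.002,0.053,0,0],
    [0,0,0,0],
    [0,0,0,0]
  ],
  "grip": 1
}}

```text
time_s: 10.8
ee_pos: [0.4766, 0.3765, 0.2779]
eef_rot: [-3.141, -0.001, -3.141]
force: [0.8, 0.3, -0.1]
grip_width: 0.0935
grip_force: 0.0
```

```bash
python3 - <<'E'
from h import *
o,im=look(["gauge","stand_mouth","yellow_1","tape_roll","iron_stand"],save="w3",k=2)
E
```

```text
t 10.8 tcp [0.4766 0.3765 0.2779] rot [-3.141e+00 -1.000e-03 -3.141e+00]
gauge 0.64 [462. 221.] [0.503  0.5427]
stand_mouth 0.88 [358. 219.] [0.4912 0.4135]
yellow_1 0.66 [227. 152.] [0.4217 0.2631]
tape_roll 0.91 [461. 219.] [0.5003 0.5422]
iron_stand 0.28 [224. 155.] [0.4252 0.2592]
```

View pics/w3.png

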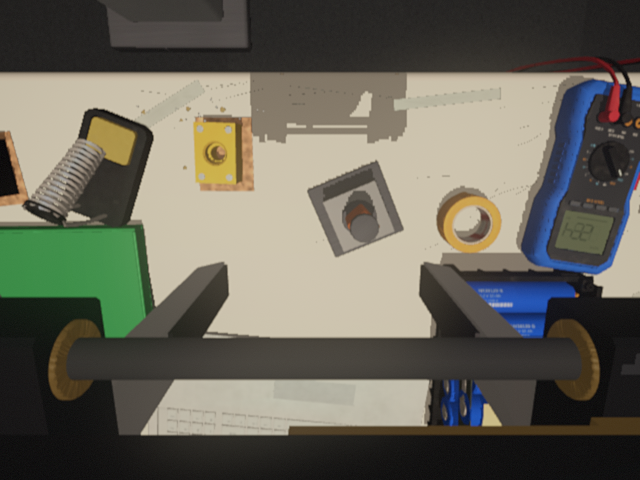

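The view shows the gauge's dark cap at (363,229) in its stand, with foot corners at (308,190), (377,162), (403,231) and (338,256). Yellow is at (216,155) and the tape at (468,222).

```bash
python3 - <<'E'
from h import *
o=telemetry.get_obs(); im=cv2.imread("pics/w3.png")
cv2.imwrite("pics/w3c.png",cv2.resize(im[150:270,295:415],None,fx=5,fy=5,interpolation=cv2.INTER_CUBIC))
print("cap",ray("wrist",(363,229),.106,o))
c=np.array([ray("wrist",p,.006,o) for p in((308,190),(377,162),(403,231),(338,256))]); print(c.round(4),c.mean(0))
for i in range(4): d=c[(i+1)%4]-c[i]; print(np.hypot(*d[:2]),np.degrees(np.arctan2(d[1],d[0])))
im=cams.camera("top");d=nets.mark_of("top","gauge");print(d[:2],[ray("top",e["centre"],.012) for e in d[:2]])
E
```

```text
cap [0.49024821 0.41280909 0.106     ]
[[0.4655 0.3575 0.006 ]
 [0.4331 0.4376 0.006 ]
 [0.5149 0.4714 0.006 ]
 [0.5462 0.3934 0.006 ]] [0.48992606 0.41496383 0.006     ]
0.08638180333521286 112.01445428513453
0.08853767712768527 22.4819726970554
0.08407646383047236 -68.10925113855676
0.08840507399728263 -156.02271803859617
[{'centre': [194.5, 290.0], 'conf': 0.74}, {'centre': [352.5, 262.7], 'conf': 0.5}] [array([0.486274  , 0.41670651, 0.012     ]), array([ 0.41833879, -0.11870824,  0.012     ])]
```

View pics/w3c.png

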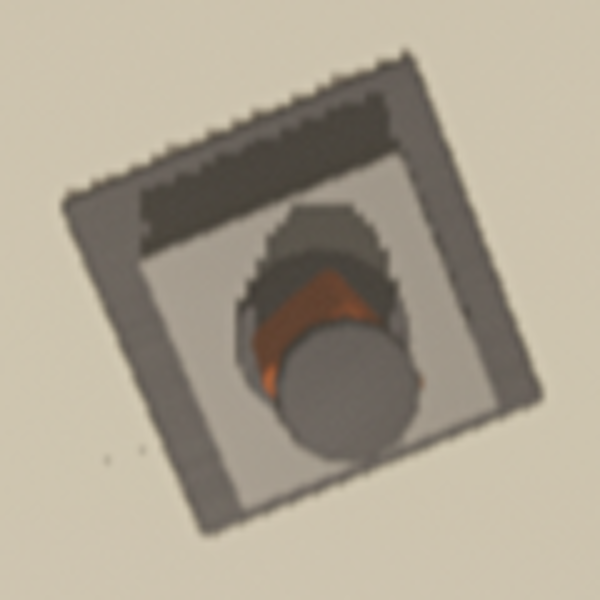

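The zoom shows the handle's base corners at (258,340), (335,270) and (385,320), so its sides lie at about 42° to the world axes. I turn the tool 48° and grasp.

>>> {"fn": "move_arm", "kwargs": {
  "increments": [
    [-0.013,0.038,0,0],
    [0,0,0.02,0.168],
    [0,0,0.02,0.168],
    [0,0,0.02,0.168],
    [0,0,0.02,0.168],
    [0,0,0.02,0.168],
    [0,0,0.04,0],
    [0,0,0.04,0],
    [0,0,0.038,0],
    [0,0,0,0],
    [0,0,0,0]
  ]
}}

```text
time_s: 12.58
ee_pos: [0.4904, 0.4154, 0.0623]
eef_rot: [3.14, 0.0, 2.302]
force: [0.4, -0.2, 0.2]
grip_width: 0.0939
grip_force: 0.0
```

>>> {"fn": "move_arm", "kwargs": {
  "increments": [
    [0,0,0,0],
    [0,0,0,0],
    [0,0,0,0],
    [0,0,0,0],
    [0,0,0,0],
    [0,0,0,0],
    [0,0,0,0]
  ],
  "grip": 0,
  "force": 30
}}

```text
time_s: 13.45
ee_pos: [0.4896, 0.4149, 0.0604]
eef_rot: [-3.141, -0.0, 2.302]
force: [0.4, -0.4, -0.1]
grip_width: 0.0274
grip_force: 15.3
```

>>> {"fn": "move_arm", "kwargs": {
  "increments": [
    [0,0,0,0],
    [0,0,0,0],
    [0,0,0,0],
    [0,0,0,0]
  ]
}}

```text
time_s: 13.95
ee_pos: [0.4897, 0.4149, 0.0604]
eef_rot: [-3.141, 0.0, 2.302]
force: [-0.7, 0.9, -0.7]
grip_width: 0.0266
grip_force: 30.0
```

```bash
python3 - <<'E'
from h import *
im=cams.camera("wrist"); cv2.imwrite("pics/w4.png",im)
E
```

```text
(no output)
```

View pics/w4.png

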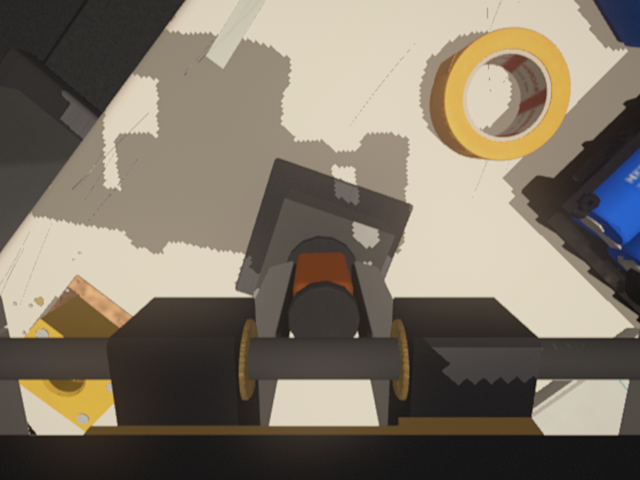

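The handle sits squarely between the pads, with the cap at about (323,313). I lift it and check.

```bash
python3 - <<'E'
from h import *
o=telemetry.get_obs()
r=R.from_euler('xyz',o["eef_rot"]).as_matrix()
for px in((323,312),(323,315)):
  p=ray("wrist",px,.106,o); print(p, r.T@(p-o["ee_pos"]))
E
```

```text
[0.48756574 0.41729177 0.106     ] [ 3.15587698e-03  3.79328140e-06 -4.55643325e-02]
[0.48837784 0.4163864  0.106     ] [ 1.93964309e-03  3.96485119e-06 -4.55643107e-02]
```

>>> {"fn": "move_arm", "kwargs": {
  "increments": [
    [0,0,-0.02,0],
    [0,0,-0.03,0],
    [0,0,-0.05,0],
    [0,0,-0.05,0],
    [0,0,-0.05,0],
    [0,0,0,0],
    [0,0,0,0]
  ]
}}

```text
time_s: 14.88
ee_pos: [0.4894, 0.4148, 0.2602]
eef_rot: [-3.141, -0.0, 2.302]
force: [0.3, -0.1, -2.8]
grip_width: 0.0271
grip_force: 30.0
```

```bash
python3 - <<'E'
from h import *
o,im=look(["yellow_1"])
o,im=look(["gauge","blue_1","white_1","black_1","yellow_1"],c="scene",save="s5",k=2)
cv2.imwrite("pics/s5c.png",cv2.resize(im[170:320,120:420],None,fx=2.6,fy=2.6))
E
```

```text
t 14.88 tcp [0.4894 0.4148 0.2602] rot [-3.141 -0.     2.302]
yellow_1 0.57 [196. 261.] [0.4243 0.2596]
t 14.97 tcp [0.4893 0.4147 0.2591] rot [-3.139 -0.     2.302]
gauge 0.82 [192. 225.] [0.991  0.3045]
white_1 0.18 [196. 223.] [1.004  0.2854]
black_1 0.52 [335. 268.] [0.4275 0.0046]
yellow_1 0.94 [257. 290.] [0.4177 0.269 ]
```

View pics/s5c.png

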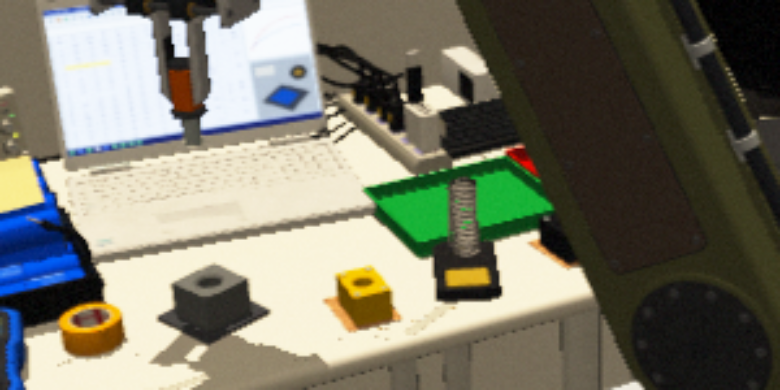

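The gauge hangs upright in the grip and the socket is empty. Next is blue; the tool turns back to yaw π on the way.

>>> {"fn": "move_arm", "kwargs": {
  "increments": [
    [0,0,0,-0.168],
    [0,0,0,-0.168],
    [0,0,0,-0.168],
    [0,0,0,-0.168],
    [0,0,0,-0.168],
    [0.009,-0.05,0,0],
    [0.009,-0.05,0,0],
    [0.009,-0.05,0,0],
    [0.009,-0.05,0,0],
    [0.009,-0.05,0,0],
    [0.009,-0.05,0,0],
    [0.009,-0.05,0,0],
    [0.009,-0.05,0,0],
    [0.009,-0.05,0,0],
    [0.009,-0.05,0,0],
    [0,0,0,0],
    [0,0,0,0]
  ]
}}

```text
time_s: 17.4
ee_pos: [0.3998, -0.0847, 0.2605]
eef_rot: [3.141, 0.0, 3.141]
force: [0.5, 1.8, -1.2]
grip_width: 0.0272
grip_force: 30.0
```

```bash
cat >> h.py <<'E'
RANGE=dict(blue=((100,120,40),(130,255,255)),yellow=((18,100,80),(32,255,255)))
def block(im,o,col,z=.036,near=None):
    """top face by projecting a 64x44 rectangle: fit to colour mask's min-area rect is biased by sides, so use bore circle too"""
    g=cv2.cvtColor(im,cv2.COLOR_BGR2GRAY); return g
E
python3 - <<'E'
from h import *
o,im=look(["blue_1","white_1","black_1"],save="w5")
d=nets.mark_of("wrist","blue_1")[0]["centre"]
x,y=int(d[0]),int(d[1]); print(x,y); c=im[max(0,y-75):y+75,max(0,x-100):x+100]
cv2.imwrite("pics/w5c.png",cv2.resize(c,None,fx=4,fy=4,interpolation=cv2.INTER_CUBIC))
E
```

```text
t 17.4 tcp [ 0.3998 -0.0847  0.2605] rot [3.141 0.    3.141]
blue_1 0.57 [284. 227.] [ 0.4305 -0.132 ]
white_1 0.87 [167. 232.] [ 0.4362 -0.2685]
black_1 0.56 [387. 235.] [ 0.4396 -0.0107]
283 227
```

View pics/w5c.png

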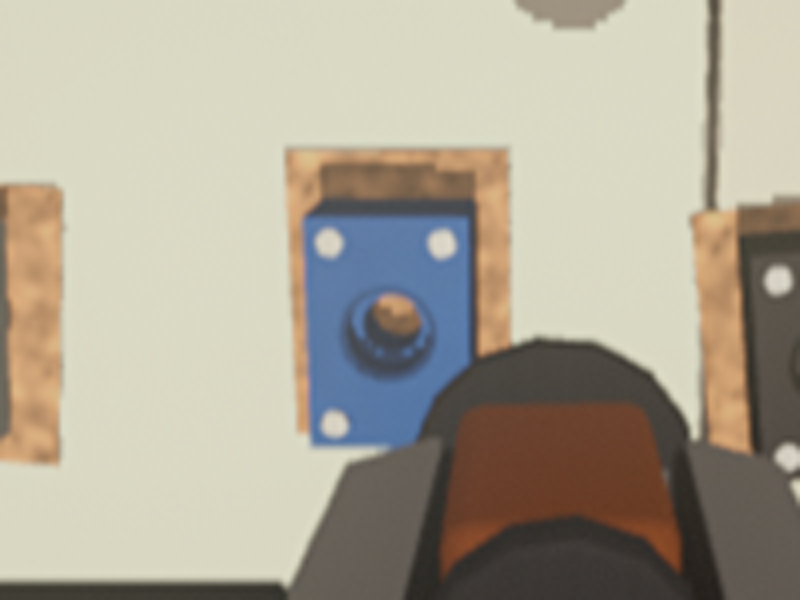

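Blue's bore is at crop (390,333), and the screw diagonal gives the same point. That is pixel (280.3,235.4).

```bash
python3 - <<'E'
from h import *
o=telemetry.get_obs()
print(ray("wrist",(280.3,235.4),.038,o),o["ee_pos"],o["eef_rot"])
E
```

```text
[ 0.43137197 -0.13111442  0.038     ] [ 0.3999547  -0.08426033  0.26043647] [ 3.14153853e+00 -8.54017802e-06 -3.13978301e+00]
```

>>> {"fn": "move_arm", "kwargs": {
  "increments": [
    [-0.034,-0.047,0,0],
    [0,0,0.05,0],
    [0,0,0.05,0],
    [0,0,0.05,0],
    [0,0,0.016,0],
    [0,0,0,0],
    [0,0,0,0]
  ]
}}

```text
time_s: 18.52
ee_pos: [0.4344, -0.132, 0.0954]
eef_rot: [-3.141, 0.001, -3.141]
force: [0.2, -0.8, -1.5]
grip_width: 0.0272
grip_force: 30.0
```

>>> {"fn": "move_arm", "kwargs": {
  "increments": [
    [0,0,0.004,0],
    [0,0,0.004,0],
    [0,0,0,0]
  ]
}}

```text
time_s: 18.9
ee_pos: [0.4337, -0.132, 0.0863]
eef_rot: [3.142, -0.0, -3.141]
force: [-0.9, 0.3, -1.8]
grip_width: 0.027
grip_force: 30.0
```

>>> {"fn": "move_arm", "kwargs": {
  "increments": [
    [0,0,0.004,0],
    [0,0,0.004,0],
    [0,0,0,0]
  ]
}}

```text
time_s: 19.27
ee_pos: [0.4375, -0.1333, 0.0819]
eef_rot: [-3.138, 0.01, -3.141]
force: [5.4, 0.6, 28.8]
grip_width: 0.0272
grip_force: 30.0
```

>>> {"fn": "move_arm", "kwargs": {
  "increments": [
    [0,0,-0.006,0],
    [-0.0025,0,0,0],
    [0,0,0,0]
  ]
}}

```text
time_s: 19.65
ee_pos: [0.4361, -0.132, 0.084]
eef_rot: [3.141, -0.001, -3.141]
force: [1.2, 0.3, -0.6]
grip_width: 0.027
grip_force: 30.0
```

>>> {"fn": "move_arm", "kwargs": {
  "increments": [
    [0,0,0.003,0],
    [0,0,0.003,0],
    [0,0,0,0]
  ]
}}

```text
time_s: 20.02
ee_pos: [0.4395, -0.1333, 0.0812]
eef_rot: [-3.138, 0.008, -3.141]
force: [5.2, -1.9, 25.3]
grip_width: 0.0269
grip_force: 30.0
```

>>> {"fn": "move_arm", "kwargs": {
  "increments": [
    [0,0,-0.005,0],
    [0,0,0,0],
    [0,0,0,0]
  ]
}}

```text
time_s: 20.4
ee_pos: [0.436, -0.1319, 0.083]
eef_rot: [3.141, -0.001, -3.141]
force: [-0.3, -0.3, -0.2]
grip_width: 0.0268
grip_force: 30.0
```

```bash
python3 - <<'E'
from h import *
o=telemetry.get_obs(); print(o["ee_pos"],o["force"],o["eef_rot"]); im=cams.camera("wrist")
cv2.imwrite("pics/w6c.png",cv2.resize(im[190:350,230:420],None,fx=3.7,fy=3.7,interpolation=cv2.INTER_CUBIC))
E
```

```text
[ 0.43597017 -0.13193533  0.08296568] [-0.25404935 -0.28310613 -0.19407473] [ 3.14126097e+00 -8.89841458e-04 -3.14137740e+00]
```

View pics/w6c.png

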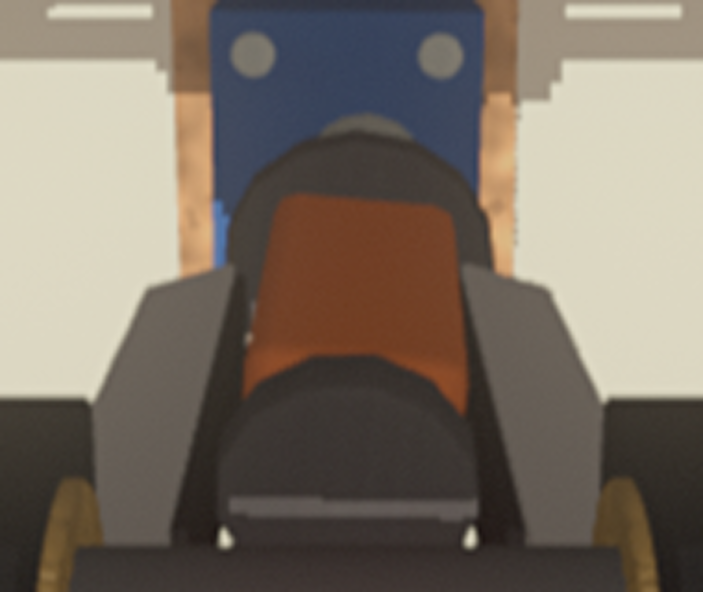

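The gauge looks tilted and twisted in the hand: cap at column 346, shoulder at 360, plug at 367. I measure the handle's edge slope in the earlier grasp picture to correct the regrip.

```bash
python3 - <<'E'
from h import *
for f in ("w4","w5"):
    im=cv2.imread(f"pics/{f}.png"); h=cv2.cvtColor(im,cv2.COLOR_BGR2HSV)
    m=((h[...,0]<12)&(h[...,1]>130)&(h[...,2]>60)).astype(np.uint8); m[:, :270]=0; m[:,380:]=0; m[:230]=0;m[340:]=0
    r={c:(int(np.argmax(m[:,c])),int(m[:,c].sum())) for c in range(285,365,4) if m[:,c].any()}; print(f,r)
    print({y:(int(np.argmax(m[y])),int(m.shape[1]-1-np.argmax(m[y][::-1]))) for y in range(245,300,6) if m[y].any()})
E
```

```text
w4 {293: (283, 14), 297: (260, 32), 301: (254, 36), 305: (253, 34), 309: (253, 31), 313: (253, 30), 317: (253, 29), 321: (253, 29), 325: (253, 28), 329: (253, 29), 333: (253, 30), 337: (253, 31), 341: (253, 33), 345: (258, 30), 349: (273, 19), 353: (287, 7)}
{257: (298, 344), 263: (297, 346), 269: (296, 347), 275: (295, 349), 281: (294, 351), 287: (293, 353), 293: (293, 353)}
w5 {289: (331, 7), 293: (286, 14), 297: (265, 27), 301: (255, 35), 305: (254, 33), 309: (254, 30), 313: (254, 29), 317: (254, 28), 321: (254, 27), 325: (254, 27), 329: (253, 28), 333: (254, 29), 337: (253, 31), 341: (254, 32), 345: (259, 29), 349: (274, 19), 353: (287, 8)}
{257: (299, 344), 263: (298, 346), 269: (297, 347), 275: (295, 349), 281: (295, 351), 287: (293, 353), 293: (293, 353)}
```

The handle was aligned and upright before the contact, but the 27 mm opening suggests the fingers bear on the 28 mm cap, so the gauge pivots. I'll regrip it about 6 mm lower in the stand.

>>> {"fn": "move_arm", "kwargs": {
  "increments": [
    [0,0,-0.057,0],
    [0,0,-0.06,0],
    [0,0,-0.06,0],
    [-0.005,0.0495,0,0],
    [-0.005,0.0495,0,0],
    [-0.005,0.0495,0,0],
    [-0.005,0.0495,0,0],
    [-0.005,0.0495,0,0],
    [-0.005,0.0495,0,0],
    [-0.005,0.0495,0,0],
    [-0.005,0.0495,0,0],
    [-0.005,0.0495,0,0],
    [-0.005,0.0495,0,0],
    [-0.005,0.0495,0,0],
    [0,0,0.05,0],
    [0,0,0.05,0],
    [0,0,0.05,0],
    [0,0,0.01,0],
    [0,0,0,0],
    [0,0,0,0]
  ]
}}

```text
time_s: 22.95
ee_pos: [0.492, 0.413, 0.1028]
eef_rot: [3.14, 0.003, -3.141]
force: [0.3, -0.5, -1.3]
grip_width: 0.027
grip_force: 30.0
```

>>> {"fn": "move_arm", "kwargs": {
  "increments": [
    [0,0,0.008,0],
    [0,0,0.008,0],
    [0,0,0,0]
  ]
}}

```text
time_s: 23.32
ee_pos: [0.4942, 0.4141, 0.089]
eef_rot: [3.135, 0.009, 3.141]
force: [5.4, 0.6, 22.8]
grip_width: 0.0269
grip_force: 30.0
```

>>> {"fn": "move_arm", "kwargs": {
  "increments": [
    [0,0,-0.008,0],
    [-0.004,0,0,0],
    [0,0,0.004,0],
    [0,0,0.004,0],
    [0,0,0,0]
  ]
}}

```text
time_s: 23.95
ee_pos: [0.4977, 0.4135, 0.0876]
eef_rot: [3.138, 0.007, 3.141]
force: [6.3, -0.7, 21.2]
grip_width: 0.0273
grip_force: 30.0
```

```bash
python3 - <<'E'
from h import *
o=telemetry.get_obs(); im=cams.camera("wrist"); cv2.imwrite("pics/w7.png",im); s=cams.camera("scene"); cv2.imwrite("pics/s7.png",s)
t=cams.camera("top"); cv2.imwrite("pics/t7.png",t)
f=lambda a,k:cv2.resize(a,(395,k),interpolation=cv2.INTER_CUBIC)
cv2.imwrite("pics/c7.png",np.hstack([f(im[170:350,225:425],355),f(s[215:305,150:250],355)]))
E
```

```text
(no output)
```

View pics/c7.png

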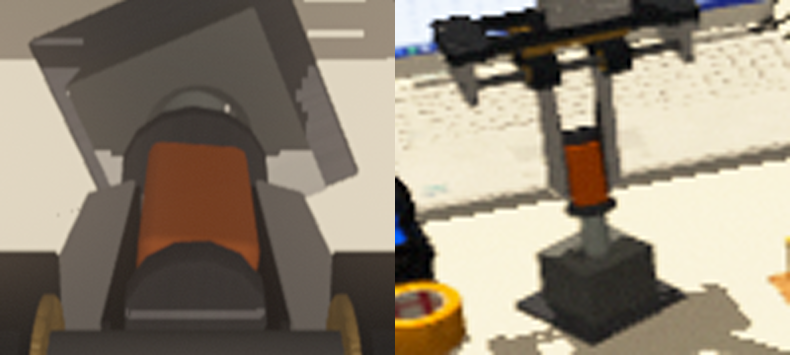

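The gauge has pivoted about 6° about the finger axis, with its lower end swung toward the robot; the handle's front face shows 48 px against 30 px before. I shift outward so the tip meets the socket, lower it and let it drop in.

>>> {"fn": "move_arm", "kwargs": {
  "increments": [
    [0,0,-0.008,0],
    [-0.005,0,0,0],
    [0,0,0.004,0],
    [0,0,0.004,0],
    [0,0,0.004,0],
    [0,0,0,0]
  ]
}}

```text
time_s: 24.85
ee_pos: [0.4999, 0.4123, 0.0798]
eef_rot: [-3.141, -0.001, -3.141]
force: [-0.3, 0.8, -1.0]
grip_width: 0.0269
grip_force: 30.0
```

>>> {"fn": "move_arm", "kwargs": {
  "increments": [
    [0.001,0,0.005,0],
    [0.002,0,0.005,0],
    [0.002,0,0.004,0],
    [0,0,0,0]
  ]
}}

```text
time_s: 25.35
ee_pos: [0.4949, 0.4124, 0.0661]
eef_rot: [-3.141, -0.0, -3.141]
force: [0.1, 0.4, -1.9]
grip_width: 0.0268
grip_force: 30.0
```

>>> {"fn": "move_arm", "kwargs": {
  "increments": [
    [0.002,0,0.003,0],
    [0,0,0,0],
    [0,0,0,0],
    [0,0,0,0],
    [0,0,0,0],
    [0,0,0,0],
    [0,0,0,0]
  ],
  "grip": 0.6
}}

```text
time_s: 26.22
ee_pos: [0.4932, 0.4125, 0.0635]
eef_rot: [3.142, 0.0, -3.141]
force: [-0.2, 0.2, -0.3]
grip_width: 0.0557
grip_force: 0.0
```

```bash
python3 - <<'E'
from h import *
o=telemetry.get_obs(); print(o["ee_pos"],o["force"],o["grip_width"]); im=cams.camera("wrist"); cv2.imwrite("pics/w8.png",im); s=cams.camera("scene")
f=lambda a,k:cv2.resize(a,(395,k),interpolation=cv2.INTER_CUBIC)
cv2.imwrite("pics/c8.png",np.hstack([f(im[200:380,225:425],355),f(s[215:305,150:250],355)]))
E
```

```text
[0.49317471 0.41248375 0.0634615 ] [-0.15498257  0.24756932 -0.26811722] 0.05571877366849147
```

View pics/c8.png

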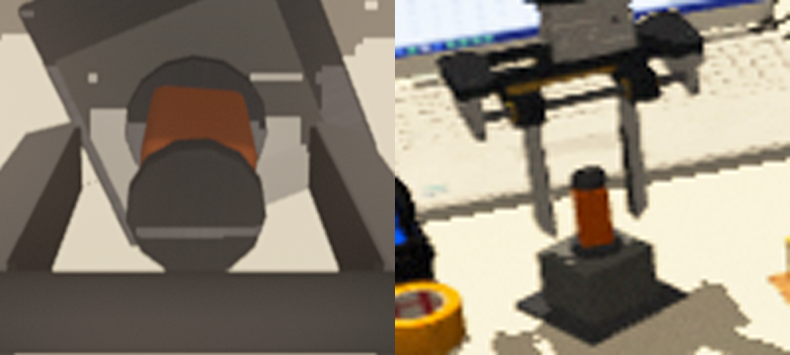

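The gauge stands upright in the socket; the cap is at crop (196,205) and the handle is twisted about 7°. I correct the yaw and centre, and grip lower.

>>> {"fn": "move_arm", "kwargs": {
  "increments": [
    [0.005,0,0.004,0.12],
    [0,0,0.005,0],
    [0,0,0,0],
    [0,0,0,0]
  ]
}}

```text
time_s: 26.82
ee_pos: [0.4883, 0.4125, 0.0545]
eef_rot: [3.142, 0.0, 3.023]
force: [-0.0, 0.5, 0.5]
grip_width: 0.0563
grip_force: 0.0
```

>>> {"fn": "move_arm", "kwargs": {
  "increments": [
    [0,0,0,0],
    [0,0,0,0],
    [0,0,0,0],
    [0,0,0,0],
    [0,0,0,0],
    [0,0,0,0],
    [0,0,0,0],
    [0,0,0,0]
  ],
  "grip": 0,
  "force": 50
}}

```text
time_s: 27.82
ee_pos: [0.4882, 0.4125, 0.0545]
eef_rot: [3.142, 0.0, 3.022]
force: [0.7, -0.9, 0.4]
grip_width: 0.0262
grip_force: 50.0
```

```bash
cat >> h.py <<'E'
def handle(f):
    im=f if not isinstance(f,str) else cv2.imread(f"pics/{f}.png"); h=cv2.cvtColor(im,cv2.COLOR_BGR2HSV)
    m=((h[...,0]<12)&(h[...,1]>130)&(h[...,2]>60)).astype(np.uint8); m[:, :270]=0; m[:,380:]=0; m[:200]=0;m[340:]=0
    r={c:(int(np.argmax(m[:,c])),int(m[:,c].sum())) for c in range(289,360,6) if m[:,c].any()}; print("cols",r)
    print("rows",{y:(int(np.argmax(m[y])),int(m.shape[1]-1-np.argmax(m[y][::-1]))) for y in range(235,300,6) if m[y].any()})
E
python3 - <<'E'
from h import *
im=cams.camera("wrist"); cv2.imwrite("pics/w9.png",im); handle(im); print(telemetry.get_obs()["grip_width"])
E
```

```text
cols {295: (281, 22), 301: (262, 37), 307: (260, 35), 313: (260, 32), 319: (260, 31), 325: (260, 30), 331: (259, 33), 337: (259, 35), 343: (259, 37), 349: (271, 31)}
rows {259: (324, 343), 265: (299, 348), 271: (298, 349), 277: (296, 350), 283: (295, 351), 289: (294, 352), 295: (292, 354)}
0.026526384544590036
```

The width tracks force toward 28 mm, so the fingers bear on the cap and the gauge can pivot. I therefore need accurate centring and light pushing, and I compute the in-hand offset from the handle's lower edge.

```bash
python3 - <<'E'
from h import *
m=cams.camera_model("wrist");K=m["intrinsics"];T=m["T_tool_cam"]
def toolray(px,zt):
    v=T[:3,:3]@np.array([(px[0]-K[0,2])/K[0,0],-(px[1]-K[1,2])/K[1,1],-1]);p=T[:3,3];return p+v*(zt-p[2])/v[2]
print("w4",toolray((323,252.5),.0604-.052)-[.012,0,0]); print("w5",toolray((323,253.5),.0604-.052)-[.012,0,0])
print("w9",toolray((324,259.5),.0545-.052)-[.012,0,0])
for f in("w4","w9"):
    im=cv2.imread(f"pics/{f}.png"); print(f,im[225:262:2,323].sum(1).tolist(), im[280:345:2,323].sum(1).tolist())
E
```

```text
w4 [-0.00109906 -0.00048916  0.0084    ]
w5 [-0.00162614 -0.00048909  0.0084    ]
w9 [-2.99466251e-03  1.91942880e-05  2.50000000e-03]
w4 [240, 242, 243, 239, 240, 228, 147, 164, 173, 167, 167, 167, 168, 169, 190, 196, 190, 191, 193] [183, 135, 133, 144, 175, 172, 163, 166, 167, 167, 164, 162, 163, 162, 167, 168, 164, 165, 166, 163, 166, 164, 166, 164, 169, 167, 170, 171, 167, 148, 161, 171, 181]
w9 [246, 241, 238, 239, 237, 241, 238, 239, 209, 132, 161, 169, 170, 167, 167, 165, 165, 181, 191] [190, 188, 189, 186, 193, 157, 125, 129, 147, 176, 173, 163, 169, 164, 168, 165, 164, 164, 160, 166, 166, 163, 167, 171, 166, 167, 180, 301, 285, 162, 163, 169, 177]
```

>>> {"fn": "move_arm", "kwargs": {
  "increments": [
    [0,0,-0.02,-0.06],
    [0,0,-0.04,-0.06],
    [0,0,-0.05,0],
    [0,0,-0.05,0],
    [0,0,-0.045,0],
    [0.009,-0.05,0,0],
    [0.009,-0.05,0,0],
    [0.009,-0.05,0,0],
    [0.009,-0.05,0,0],
    [0.009,-0.05,0,0],
    [0.009,-0.05,0,0],
    [0.009,-0.05,0,0],
    [0.009,-0.05,0,0],
    [0.009,-0.05,0,0],
    [0.009,-0.05,0,0],
    [0,0,0,0],
    [0,0,0,0]
  ]
}}

```text
time_s: 30.0
ee_pos: [0.3983, -0.0872, 0.2594]
eef_rot: [3.141, -0.0, 3.141]
force: [1.1, 0.4, -1.5]
grip_width: 0.0263
grip_force: 50.0
```

```bash
cat >> h.py <<'E'
def dots(im,o,guess,z=.038,rng=.055):
    """screw heads (bright small blobs) near guess -> centre of symmetric pairs, world"""
    K,r,p,m=pose("wrist",o)
    q=r.T@(np.r_[guess,z]-p); c=np.array([K[0,2]-K[0,0]*q[0]/q[2],K[1,2]+K[1,1]*q[1]/q[2]])
    h=cv2.cvtColor(im,cv2.COLOR_BGR2HSV); g=h[...,2]; S=h[...,1]
    x0,y0=(c-55).astype(int).clip(0); sub=cv2.resize(im[y0:y0+110,x0:x0+110],None,fx=4,fy=4,interpolation=cv2.INTER_CUBIC)
    return sub,(x0,y0),c
E
python3 - <<'E'
from h import *
o,im=look(["blue_1","white_1","black_1"],save="w10"); handle(im)
h=cv2.cvtColor(im,cv2.COLOR_BGR2HSV)
m=((h[...,0]>100)&(h[...,0]<130)&(h[...,1]>90)).astype(np.uint8)
n,l,s,c=cv2.connectedComponentsWithStats(m); i=1+np.argmax(s[1:,4]); x,y,w,hh=s[i,:4]; print(s[i],c[i])
# screw blobs within the blue box
b=((h[...,1]<60)&(h[...,2]>110)).astype(np.uint8)
n,l,s2,c2=cv2.connectedComponentsWithStats(b[y:y+hh,x:x+w])
for j in range(1,n):
    if 10<s2[j,4]<90: P=c2[j]+[x,y]; print(s2[j,4],P.round(1),ray("wrist",P,.038,o).round(4))
E
```

```text
t 30.0 tcp [ 0.3983 -0.0872  0.2594] rot [ 3.141 -0.     3.141]
blue_1 0.92 [286. 229.] [ 0.4308 -0.1321]
white_1 0.87 [169. 232.] [ 0.4341 -0.2687]
black_1 0.88 [389. 236.] [ 0.4395 -0.011 ]
cols {295: (284, 19), 301: (263, 36), 307: (261, 33), 313: (261, 31), 319: (260, 31), 325: (260, 30), 331: (260, 32), 337: (260, 34), 343: (260, 36), 349: (272, 30)}
rows {265: (301, 347), 271: (299, 348), 277: (297, 350), 283: (296, 351), 289: (294, 352), 295: (293, 353)}
[ 262  208   41   57 1659] [281.84086799 234.30922242]
47 [267. 214.] [ 0.406  -0.1474  0.038 ]
49 [295.3 214.3] [ 0.4063 -0.1175  0.038 ]
18 [285.4 229.4] [ 0.4227 -0.1283  0.038 ]
27 [262. 251.] [ 0.4466 -0.1542  0.038 ]
45 [268.3 259.1] [ 0.4558 -0.1477  0.038 ]
```

>>> {"fn": "move_arm", "kwargs": {
  "increments": [
    [-0.032,-0.045,0,0],
    [0,0,0.05,0],
    [0,0,0.05,0],
    [0,0,0.05,0],
    [0,0,0.025,0],
    [0,0,0,0],
    [0,0,0,0]
  ]
}}

```text
time_s: 31.08
ee_pos: [0.431, -0.1324, 0.0856]
eef_rot: [-3.141, 0.001, -3.141]
force: [-0.1, 0.2, -1.2]
grip_width: 0.0267
grip_force: 50.0
```

>>> {"fn": "move_arm", "kwargs": {
  "increments": [
    [0,0,0.002,0],
    [0,0,0.002,0],
    [0,0,0.001,0],
    [0,0,0,0]
  ]
}}

```text
time_s: 31.58
ee_pos: [0.4303, -0.1326, 0.0795]
eef_rot: [-3.142, 0.0, -3.141]
force: [0.1, -0.4, -3.0]
grip_width: 0.0264
grip_force: 50.0
```

>>> {"fn": "move_arm", "kwargs": {
  "increments": [
    [0,0,0.002,0],
    [0,0,0.002,0],
    [0,0,0,0]
  ]
}}

```text
time_s: 31.95
ee_pos: [0.4302, -0.1325, 0.0752]
eef_rot: [3.141, -0.0, -3.141]
force: [-0.1, 0.8, -1.3]
grip_width: 0.0265
grip_force: 50.0
```

>>> {"fn": "move_arm", "kwargs": {
  "increments": [
    [0,0,0.002,0],
    [0,0,0,0]
  ]
}}

```text
time_s: 32.2
ee_pos: [0.4302, -0.1325, 0.0733]
eef_rot: [3.142, -0.0, -3.141]
force: [0.1, 0.2, -1.5]
grip_width: 0.0264
grip_force: 50.0
```

It is entering the bore freely.

>>> {"fn": "move_arm", "kwargs": {
  "increments": [
    [0,0,0.003,0],
    [0,0,0.002,0],
    [0,0,0,0]
  ]
}}

```text
time_s: 32.58
ee_pos: [0.4302, -0.1325, 0.0683]
eef_rot: [3.141, -0.0, -3.141]
force: [0.0, -0.4, -1.3]
grip_width: 0.0266
grip_force: 50.0
```

>>> {"fn": "move_arm", "kwargs": {
  "increments": [
    [0,0,0.003,0],
    [0,0,0,0]
  ]
}}

```text
time_s: 32.83
ee_pos: [0.4311, -0.1328, 0.0662]
eef_rot: [-3.141, 0.002, -3.141]
force: [-0.9, 0.7, 7.7]
grip_width: 0.0266
grip_force: 50.0
```

>>> {"fn": "move_arm", "kwargs": {
  "increments": [
    [0,0,0.0015,0],
    [0,0,0,0]
  ]
}}

```text
time_s: 33.08
ee_pos: [0.4321, -0.1331, 0.066]
eef_rot: [-3.14, 0.005, -3.141]
force: [-1.1, 2.1, 21.1]
grip_width: 0.0266
grip_force: 50.0
```

Blue stops the gauge at TCP 0.066 (lower end about 24 mm up), so it is bad. Yellow is next.

>>> {"fn": "move_arm", "kwargs": {
  "increments": [
    [0,0,-0.03,0],
    [0,0,-0.055,0],
    [0,0,-0.055,0],
    [0,0,-0.055,0],
    [0.006,0.05,0,0],
    [0.006,0.05,0,0],
    [0.006,0.05,0,0],
    [0.006,0.05,0,0],
    [0.006,0.05,0,0],
    [0.006,0.05,0,0],
    [0.006,0.05,0,0],
    [0,0,0,0],
    [0,0,0,0]
  ]
}}

```text
time_s: 34.7
ee_pos: [0.3882, 0.2171, 0.2587]
eef_rot: [-3.141, -0.0, -3.141]
force: [-0.3, -0.1, -2.0]
grip_width: 0.0268
grip_force: 50.0
```

```bash
cat > bl.py <<'E'
from h import *
import sys
from scipy.spatial.distance import pdist
MASK=dict(blue=lambda h:(h[...,0]>100)&(h[...,0]<130)&(h[...,1]>90),
 yellow=lambda h:(h[...,0]>17)&(h[...,0]<33)&(h[...,1]>140)&(h[...,2]>60))
def run(col,save=None,z=.038):
    o,im=look([col+"_1"],save=save); handle(im)
    d=nets.search_frame("wrist",col+"_1")[0]; l,t,r_,b_=[int(v) for v in d["extent"]]; print("frame",d["conf"],l,t,r_,b_)
    sub=im[t:b_,l:r_]; h=cv2.cvtColor(sub,cv2.COLOR_BGR2HSV)
    if col in("white","black"):
        g=cv2.cvtColor(sub,cv2.COLOR_BGR2GRAY)
        b=cv2.morphologyEx(g,cv2.MORPH_TOPHAT if col=="black" else cv2.MORPH_BLACKHAT,np.ones((13,13)))>(45 if col=="black" else 12)
    else: b=(h[...,1]<100)&(h[...,2]>100)
    n,L,s,c=cv2.connectedComponentsWithStats(b.astype(np.uint8),connectivity=4)
    for j in range(1,n):
        if 8<s[j,4]<130: P=c[j]+[l,t]; print(s[j,4],s[j,2:4],P.round(1),ray("wrist",P,z,o).round(4)[:2])
    cv2.imwrite("pics/last_%s.png"%col,cv2.resize(im[t-10:b_+10,max(0,l-10):r_+10],None,fx=5,fy=5,interpolation=cv2.INTER_CUBIC))
if __name__=="__main__": run(sys.argv[1],sys.argv[2])
E
python3 bl.py yellow w11
```

```text
t 34.7 tcp [0.3882 0.2171 0.2587] rot [-3.141 -0.    -3.141]
yellow_1 0.71 [363. 228.] [0.4198 0.2621]
cols {295: (282, 21), 301: (262, 37), 307: (261, 34), 313: (261, 30), 319: (261, 28), 325: (260, 30), 331: (260, 29), 337: (260, 32), 343: (263, 26), 349: (271, 30)}
rows {265: (300, 347), 271: (298, 349), 277: (297, 349), 283: (295, 351), 289: (294, 352), 295: (292, 353)}
frame 0.88 342 202 387 266
45 [8 7] [350.2 214. ] [0.3958 0.2446]
43 [8 7] [378.4 215.1] [0.3969 0.2744]
39 [7 7] [375.3 260.3] [0.4467 0.2727]
33 [13  5] [359.3 263.9] [0.4509 0.2554]
```

>>> {"fn": "move_arm", "kwargs": {
  "increments": [
    [-0.032,0.0415,0,0],
    [0,0,0.05,0],
    [0,0,0.05,0],
    [0,0,0.05,0],
    [0,0,0.024,0],
    [0,0,0,0],
    [0,0,0.003,0],
    [0,0,0.003,0],
    [0,0,0,0]
  ]
}}

```text
time_s: 35.98
ee_pos: [0.4204, 0.259, 0.0794]
eef_rot: [3.141, 0.001, -3.141]
force: [-0.1, -0.9, -0.5]
grip_width: 0.0261
grip_force: 50.0
```

>>> {"fn": "move_arm", "kwargs": {
  "increments": [
    [0,0,0.002,0],
    [0,0,0.003,0],
    [0,0,0,0]
  ]
}}

```text
time_s: 36.35
ee_pos: [0.4201, 0.2589, 0.0737]
eef_rot: [-3.141, -0.0, -3.141]
force: [0.1, 0.1, -1.5]
grip_width: 0.0264
grip_force: 50.0
```

>>> {"fn": "move_arm", "kwargs": {
  "increments": [
    [0,0,0.002,0],
    [0,0,0.003,0],
    [0,0,0,0]
  ]
}}

```text
time_s: 36.72
ee_pos: [0.4201, 0.2589, 0.0687]
eef_rot: [-3.141, -0.0, -3.141]
force: [-0.0, 0.0, -1.8]
grip_width: 0.0266
grip_force: 50.0
```

>>> {"fn": "move_arm", "kwargs": {
  "increments": [
    [0,0,0.002,0],
    [0,0,0.001,0],
    [0,0,0,0]
  ]
}}

```text
time_s: 37.1
ee_pos: [0.4205, 0.2591, 0.0663]
eef_rot: [3.141, 0.001, -3.141]
force: [0.1, 0.3, 3.4]
grip_width: 0.0265
grip_force: 50.0
```

>>> {"fn": "move_arm", "kwargs": {
  "increments": [
    [0,0,0.0025,0],
    [0,0,0,0]
  ]
}}

```text
time_s: 37.35
ee_pos: [0.4221, 0.2597, 0.0659]
eef_rot: [3.139, 0.005, -3.141]
force: [-1.5, -2.7, 25.0]
grip_width: 0.0266
grip_force: 50.0
```

Yellow is bad too, with the same stop at 0.066. White is next.

>>> {"fn": "move_arm", "kwargs": {
  "increments": [
    [0,0,-0.03,0],
    [0,0,-0.055,0],
    [0,0,-0.055,0],
    [0,0,-0.055,0],
    [0.002,-0.048,0,0],
    [0.002,-0.048,0,0],
    [0.002,-0.048,0,0],
    [0.002,-0.048,0,0],
    [0.002,-0.048,0,0],
    [0.002,-0.048,0,0],
    [0.002,-0.048,0,0],
    [0.002,-0.048,0,0],
    [0.002,-0.048,0,0],
    [0.002,-0.048,0,0],
    [0,0,0,0],
    [0,0,0,0]
  ]
}}

```text
time_s: 39.35
ee_pos: [0.4002, -0.2206, 0.2582]
eef_rot: [3.141, -0.0, 3.141]
force: [0.3, 0.8, -1.3]
grip_width: 0.0268
grip_force: 50.0
```

```bash
python3 bl.py white w12
```

```text
t 39.35 tcp [ 0.4002 -0.2206  0.2582] rot [ 3.141 -0.     3.141]
white_1 0.67 [282. 231.] [ 0.4342 -0.2692]
cols {295: (284, 19), 301: (263, 36), 307: (261, 33), 313: (261, 31), 319: (260, 31), 325: (260, 30), 331: (260, 32), 337: (260, 34), 343: (260, 36), 349: (272, 30)}
rows {265: (300, 347), 271: (299, 348), 277: (297, 349), 283: (296, 351), 289: (294, 352), 295: (293, 353)}
frame 0.92 259 203 303 269
11 [4 4] [291.2 204.1] [ 0.3972 -0.2549]
125 [28  6] [283.4 266. ] [ 0.4651 -0.2647]
```

View pics/last_white.png

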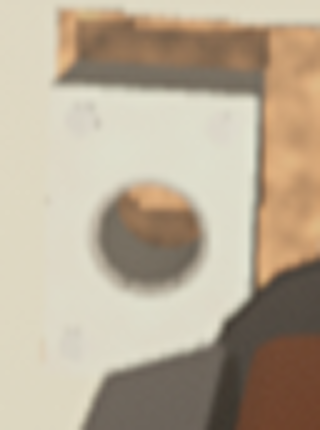

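The white block's bore is at crop (150,238), with the screw diagonal midpoint at (147,233). That is pixel (278.3,239.7).

```bash
python3 - <<'E'
from h import *
o=telemetry.get_obs()
for p in((278,239.2),(278.6,240.2)): print(ray("wrist",p,.038,o),o["ee_pos"])
E
```

```text
[ 0.43566356 -0.26938665  0.038     ] [ 0.4004722  -0.22015203  0.25855981]
[ 0.43676656 -0.268771    0.038     ] [ 0.4004722  -0.22015203  0.25855981]
```

>>> {"fn": "move_arm", "kwargs": {
  "increments": [
    [-0.0345,-0.049,0,0],
    [0,0,0.05,0],
    [0,0,0.05,0],
    [0,0,0.05,0],
    [0,0,0.024,0],
    [0,0,0,0],
    [0,0,0.003,0],
    [0,0,0.003,0],
    [0,0,0,0]
  ]
}}

```text
time_s: 40.62
ee_pos: [0.435, -0.2701, 0.0789]
eef_rot: [-3.141, 0.001, -3.141]
force: [-0.2, 0.8, -1.6]
grip_width: 0.0265
grip_force: 50.0
```

>>> {"fn": "move_arm", "kwargs": {
  "increments": [
    [0,0,0.002,0],
    [0,0,0.003,0],
    [0,0,0,0]
  ]
}}

```text
time_s: 41.0
ee_pos: [0.4347, -0.27, 0.0732]
eef_rot: [3.141, -0.0, -3.141]
force: [-0.4, 0.1, -1.2]
grip_width: 0.0262
grip_force: 50.0
```

>>> {"fn": "move_arm", "kwargs": {
  "increments": [
    [0,0,0.002,0],
    [0,0,0.003,0],
    [0,0,0,0]
  ]
}}

```text
time_s: 41.38
ee_pos: [0.4347, -0.27, 0.0682]
eef_rot: [3.141, -0.0, -3.141]
force: [-0.3, 0.1, -1.8]
grip_width: 0.0268
grip_force: 50.0
```

>>> {"fn": "move_arm", "kwargs": {
  "increments": [
    [0,0,0.002,0],
    [0,0,0.003,0],
    [0,0,0,0]
  ]
}}

```text
time_s: 41.75
ee_pos: [0.4347, -0.27, 0.0632]
eef_rot: [3.141, -0.0, -3.141]
force: [0.2, 0.1, -2.0]
grip_width: 0.0265
grip_force: 50.0
```

Past the stop height, so white is going through. I continue to the shoulder.

>>> {"fn": "move_arm", "kwargs": {
  "increments": [
    [0,0,0.003,0],
    [0,0,0.003,0],
    [0,0,0.003,0],
    [0,0,0.003,0],
    [0,0,0.002,0],
    [0,0,0,0]
  ]
}}

```text
time_s: 42.5
ee_pos: [0.4348, -0.27, 0.0493]
eef_rot: [3.141, -0.0, -3.141]
force: [0.1, -0.5, -1.9]
grip_width: 0.0265
grip_force: 50.0
```

>>> {"fn": "move_arm", "kwargs": {
  "increments": [
    [0,0,0.002,0],
    [0,0,0.002,0],
    [0,0,0,0]
  ]
}}

```text
time_s: 42.88
ee_pos: [0.4347, -0.27, 0.0453]
eef_rot: [3.141, -0.0, -3.141]
force: [-0.2, -0.4, -2.0]
grip_width: 0.0265
grip_force: 50.0
```

>>> {"fn": "move_arm", "kwargs": {
  "increments": [
    [0,0,0.002,0],
    [0,0,0.001,0],
    [0,0,0,0]
  ]
}}

```text
time_s: 43.25
ee_pos: [0.4357, -0.2705, 0.0443]
eef_rot: [-3.14, 0.002, -3.141]
force: [-4.4, 4.5, 20.6]
grip_width: 0.0263
grip_force: 50.0
```

White is good; the shoulder seated. Black is next.

>>> {"fn": "move_arm", "kwargs": {
  "increments": [
    [0,0,-0.02,0],
    [0,0,-0.03,0],
    [0,0,-0.055,0],
    [0,0,-0.055,0],
    [0,0,-0.055,0],
    [0.0055,0.043,0,0],
    [0.0055,0.043,0,0],
    [0.0055,0.043,0,0],
    [0.0055,0.043,0,0],
    [0.0055,0.043,0,0],
    [0,0,0,0],
    [0,0,0,0]
  ]
}}

```text
time_s: 44.75
ee_pos: [0.4074, -0.0553, 0.2575]
eef_rot: [-3.141, 0.0, -3.141]
force: [-0.0, -0.8, -1.3]
grip_width: 0.0267
grip_force: 50.0
```

```bash
python3 bl.py black w13
```

```text
t 44.75 tcp [ 0.4074 -0.0553  0.2575] rot [-3.141  0.    -3.141]
black_1 0.79 [362. 228.] [ 0.4384 -0.0117]
cols {295: (283, 20), 301: (263, 36), 307: (261, 34), 313: (261, 31), 319: (260, 31), 325: (260, 30), 331: (260, 32), 337: (260, 34), 343: (260, 36), 349: (271, 31)}
rows {259: (340, 340), 265: (300, 347), 271: (298, 349), 277: (297, 350), 283: (295, 351), 289: (294, 352), 295: (293, 353)}
frame 0.6 343 201 391 265
49 [8 8] [378.3 212.7] [0.4134 0.0017]
46 [7 8] [350.  215.1] [ 0.416 -0.028]
31 [ 2 23] [343.3 237.9] [ 0.4408 -0.0348]
38 [10  6] [362.9 229.4] [ 0.4314 -0.0141]
44 [7 7] [380.9 258. ] [0.4631 0.0062]
```

>>> {"fn": "move_arm", "kwargs": {
  "increments": [
    [-0.031,0.0445,0,0],
    [0,0,0.05,0],
    [0,0,0.05,0],
    [0,0,0.05,0],
    [0,0,0.024,0],
    [0,0,0,0],
    [0,0,0.003,0],
    [0,0,0.002,0],
    [0,0,0,0]
  ]
}}

```text
time_s: 46.02
ee_pos: [0.4385, -0.0106, 0.0789]
eef_rot: [-3.141, 0.001, -3.141]
force: [-0.5, 0.2, -1.6]
grip_width: 0.0264
grip_force: 50.0
```

>>> {"fn": "move_arm", "kwargs": {
  "increments": [
    [0,0,0.002,0],
    [0,0,0.003,0],
    [0,0,0,0]
  ]
}}

```text
time_s: 46.4
ee_pos: [0.4381, -0.0106, 0.0732]
eef_rot: [3.142, -0.0, -3.141]
force: [0.5, -0.9, -1.5]
grip_width: 0.0269
grip_force: 50.0
```

>>> {"fn": "move_arm", "kwargs": {
  "increments": [
    [0,0,0.002,0],
    [0,0,0.003,0],
    [0,0,0,0]
  ]
}}

```text
time_s: 46.78
ee_pos: [0.4381, -0.0105, 0.0682]
eef_rot: [3.142, -0.001, -3.141]
force: [-1.1, 0.1, -2.3]
grip_width: 0.0265
grip_force: 50.0
```

>>> {"fn": "move_arm", "kwargs": {
  "increments": [
    [0,0,0.002,0],
    [0,0,0.002,0],
    [0,0,0,0]
  ]
}}

```text
time_s: 47.15
ee_pos: [0.4399, -0.0107, 0.066]
eef_rot: [-3.141, 0.004, -3.141]
force: [0.0, 0.4, 16.6]
grip_width: 0.0262
grip_force: 50.0
```

Black is bad, stopping at 0.066. So white goes in the green tray, and blue, yellow and black in the red tray. The gauge goes back to its stand.

>>> {"fn": "move_arm", "kwargs": {
  "increments": [
    [0,0,-0.03,0],
    [0,0,-0.055,0],
    [0,0,-0.055,0],
    [0,0,-0.055,0],
    [-0.006,0.053,0,0],
    [-0.006,0.053,0,0],
    [-0.006,0.053,0,0],
    [-0.006,0.053,0,0],
    [-0.006,0.053,0,0],
    [-0.006,0.053,0,0],
    [-0.006,0.053,0,0],
    [-0.007,0.053,0,0],
    [0,0,0,0],
    [0,0,0.05,0],
    [0,0,0.05,0],
    [0,0,0.05,0],
    [0,0,0.01,0],
    [0,0,0,0],
    [0,0,0,0]
  ]
}}

```text
time_s: 49.52
ee_pos: [0.4881, 0.4139, 0.1019]
eef_rot: [3.139, 0.003, -3.142]
force: [0.1, 0.5, -1.4]
grip_width: 0.0262
grip_force: 50.0
```

>>> {"fn": "move_arm", "kwargs": {
  "increments": [
    [0,0,0.007,0],
    [0,0,0.006,0],
    [0,0,0,0]
  ]
}}

```text
time_s: 49.9
ee_pos: [0.487, 0.4133, 0.0859]
eef_rot: [-3.141, -0.001, -3.141]
force: [-0.1, 0.9, -0.0]
grip_width: 0.0265
grip_force: 50.0
```

>>> {"fn": "move_arm", "kwargs": {
  "increments": [
    [0,0,0.006,0],
    [0,0,0.006,0],
    [0,0,0.006,0],
    [0,0,0.006,0],
    [0,0,0.004,0],
    [0,0,0,0]
  ]
}}

```text
time_s: 50.65
ee_pos: [0.4871, 0.4134, 0.0581]
eef_rot: [-3.141, -0.0, -3.141]
force: [-0.2, -0.3, -1.4]
grip_width: 0.0265
grip_force: 50.0
```

>>> {"fn": "move_arm", "kwargs": {
  "increments": [
    [0,0,0.002,0],
    [0,0,0,0]
  ]
}}

```text
time_s: 50.9
ee_pos: [0.4872, 0.4134, 0.0564]
eef_rot: [3.142, -0.0, -3.141]
force: [-0.2, 0.3, -2.6]
grip_width: 0.0266
grip_force: 50.0
```

>>> {"fn": "move_arm", "kwargs": {
  "increments": [
    [0,0,0,0],
    [0,0,0,0],
    [0,0,0,0],
    [0,0,0,0],
    [0,0,0,0],
    [0,0,-0.03,0],
    [0,0,-0.05,0],
    [0,0,-0.06,0],
    [0,0,-0.06,0],
    [0,0,0,0],
    [0,0,0,0]
  ],
  "grip": 0.7
}}

```text
time_s: 52.28
ee_pos: [0.487, 0.4133, 0.2556]
eef_rot: [-3.141, -0.001, -3.141]
force: [0.0, 0.4, -0.7]
grip_width: 0.0653
grip_force: 0.0
```

```bash
python3 - <<'E'
from h import *
o,im=look(["gauge","stand_mouth","yellow_1"],save="w14"); 
a=cv2.imread("pics/w3.png")
g=nets.search_frame("wrist","gauge"); print(g[:2])
s=cams.camera("scene"); d=nets.search_frame("scene","gauge"); print(d[:2])
# dark cap disc
gr=cv2.cvtColor(im,cv2.COLOR_BGR2GRAY); np.save("g.npy",gr)
s0=cv2.imread("pics/scene0.png"); 
for n,i in(("s0",s0),("now",s)):
    h=cv2.cvtColor(i,cv2.COLOR_BGR2HSV); m=((h[...,0]<14)&(h[...,1]>130)&(h[...,2]>60)); m[:, :185]=0; m[:,225:]=0; m[:240]=0; m[300:]=0
    ys,xs=np.nonzero(m); print(n,len(xs),xs.mean(),ys.mean(),ys.min(),ys.max())
E
```

```text
t 52.27 tcp [0.487  0.4133 0.2556] rot [-3.141e+00 -1.000e-03 -3.141e+00]
gauge 0.76 [320. 204.] [0.4889 0.4084]
yellow_1 0.83 [184. 142.] [0.421  0.2592]
[{'extent': [305.1, 192.2, 343.9, 237.4], 'conf': 0.82}]
[{'extent': [193.6, 255.0, 205.4, 280.3], 'conf': 0.8}]
s0 147 199.04761904761904 269.70068027210885 262 277
now 134 199.4179104477612 269.6268656716418 262 277
```

The gauge sits where it was at the start (same scene centroid). Now I pick up yellow.

>>> {"fn": "move_arm", "kwargs": {
  "increments": [
    [0.022,-0.0515,0,0],
    [0.022,-0.0515,0,0],
    [0.022,-0.0515,0,0],
    [0,0,0.055,0],
    [0,0,0.055,0],
    [0,0,0.055,0],
    [0,0,0.055,0],
    [0,0,0.0135,0],
    [0,0,0,0]
  ]
}}

```text
time_s: 53.75
ee_pos: [0.4215, 0.2591, 0.0235]
eef_rot: [-3.142, -0.0, -3.141]
force: [1.0, 0.1, 1.2]
grip_width: 0.0657
grip_force: 0.0
```

>>> {"fn": "move_arm", "kwargs": {
  "increments": [
    [0,0,0,0],
    [0,0,0,0],
    [0,0,0,0],
    [0,0,0,0],
    [0,0,0,0],
    [0,0,-0.02,0],
    [0,0,-0.05,0],
    [0,0,-0.06,0],
    [0,0,-0.06,0],
    [0,0,0,0],
    [0,0,0,0]
  ],
  "grip": 0,
  "force": 45
}}

```text
time_s: 55.12
ee_pos: [0.4207, 0.2587, 0.212]
eef_rot: [-3.141, -0.001, -3.141]
force: [0.3, -0.1, -2.0]
grip_width: 0.0437
grip_force: 45.0
```

```bash
python3 - <<'E'
from h import *
P={"w1":([.4226,.0033,.2654],[3.141,0,3.141]),"w2":([.4788,-.3676,.2652],[3.141,0,-3.141]),"w3":([.4766,.3765,.2779],[-3.141,0,-3.141])}
for f,c in(("w1","red"),("w2","red"),("w1","green"),("w3","green")):
    im=cv2.imread(f"pics/{f}.png"); h=cv2.cvtColor(im,cv2.COLOR_BGR2HSV); H=h[...,0]
    m=((h[...,1]>150)&(h[...,2]>60)&(((H<5)|(H>175)) if c=="red" else ((H>50)&(H<80)))).astype(np.uint8)
    m=cv2.morphologyEx(m,cv2.MORPH_OPEN,np.ones((3,3)))
    n,l,s,ce=cv2.connectedComponentsWithStats(m); i=1+np.argmax(s[1:,4]); pts=cv2.findContours((l==i).astype(np.uint8),0,2)[0][0]
    ap=cv2.approxPolyDP(pts,4,True)[:,0]; o=dict(ee_pos=np.array(P[f][0]),eef_rot=P[f][1])
    print(f,c,s[i]); [print("  ",p,ray("wrist",p,.022,o)[:2].round(3)) for p in ap]
E
```

```text
w1 red [  96  291  178   47 4762]
   [273 291] [ 0.526 -0.056]
   [ 96 296] [ 0.532 -0.264]
   [106 297] [ 0.533 -0.252]
   [112 337] [ 0.585 -0.252]
   [188 337] [ 0.585 -0.16 ]
   [217 296] [ 0.532 -0.122]
   [273 296] [ 0.532 -0.056]
w2 red [  410   243   187    95 14981]
   [596 246] [ 0.527 -0.059]
   [415 246] [ 0.527 -0.264]
   [410 296] [ 0.588 -0.267]
   [431 297] [ 0.589 -0.242]
   [459 337] [ 0.64  -0.205]
   [582 337] [ 0.64  -0.057]Traceback (most recent call last):
  File "<stdin>", line 7, in <module>
    return _wrapfunc(a, 'argmax', axis=axis, out=out, **kwds)
    return bound(*args, **kwds)
ValueError: attempt to get argmax of an empty sequence
```

Red tray from the wrist views: near edge at x≈0.525 and y from -0.266 to -0.057, giving 0.209 wide as it must be, with centre about (0.614,-0.161). Yellow goes to (0.570,-0.111).

>>> {"fn": "move_arm", "kwargs": {
  "increments": [
    [-0.0187,-0.0462,0,0],
    [-0.0187,-0.0462,0,0],
    [-0.0187,-0.0462,0,0],
    [-0.0187,-0.0462,0,0],
    [-0.0187,-0.0462,0,0],
    [-0.0187,-0.0462,0,0],
    [-0.0187,-0.0462,0,0],
    [-0.0187,-0.0462,0,0],
    [0,0,0,0],
    [0,0,0.05,0],
    [0,0,0.05,0],
    [0,0,0.05,0],
    [0,0,0.02,0],
    [0,0,0.012,0],
    [0,0,0,0]
  ]
}}

```text
time_s: 57.0
ee_pos: [0.5704, -0.1101, 0.0303]
eef_rot: [3.141, -0.001, -3.141]
force: [-0.1, -0.9, -1.9]
grip_width: 0.0436
grip_force: 44.9
```

>>> {"fn": "move_arm", "kwargs": {
  "increments": [
    [0,0,0.003,0],
    [0,0,0.003,0],
    [0,0,0,0]
  ]
}}

```text
time_s: 57.38
ee_pos: [0.5715, -0.1107, 0.0276]
eef_rot: [-3.141, 0.002, -3.141]
force: [-9.5, 2.7, 20.9]
grip_width: 0.044
grip_force: 44.9
```

>>> {"fn": "move_arm", "kwargs": {
  "increments": [
    [0,0,0,0],
    [0,0,0,0],
    [0,0,0,0],
    [0,0,-0.03,0],
    [0,0,-0.05,0],
    [0,0,-0.06,0],
    [0,0,-0.06,0],
    [0,0,0,0]
  ],
  "grip": 0.66
}}

```text
time_s: 58.38
ee_pos: [0.5724, -0.111, 0.2298]
eef_rot: [-3.139, 0.008, -3.141]
force: [-0.9, 0.1, -0.6]
grip_width: 0.0621
grip_force: 0.0
```

```bash
python3 - <<'E'
from h import *
o,im=look(["yellow_1","blue_1","white_1","black_1"],save="w15")
sub=im[160:290,240:420]
cv2.imwrite("pics/w15c.png",cv2.resize(sub,None,fx=4,fy=4,interpolation=cv2.INTER_CUBIC))
h=cv2.cvtColor(im,cv2.COLOR_BGR2HSV); b=((h[...,1]<100)&(h[...,2]>100)).astype(np.uint8)
d=nets.search_frame("wrist","yellow_1")[0]["extent"]; l,t,r_,bb=[int(v) for v in d]; print(d)
n,L,s,c=cv2.connectedComponentsWithStats(b[t:bb,l:r_])
for j in range(1,n):
    if 8<s[j,4]<130: print(s[j,4],c[j]+[l,t],ray("wrist",c[j]+[l,t],.04,o).round(4)[:2])
E
```

```text
t 58.38 tcp [ 0.5724 -0.111   0.2298] rot [-3.139  0.008 -3.141]
yellow_1 0.92 [324. 204.] [ 0.5728 -0.1117]
blue_1 0.73 [264.  95.] [ 0.4622 -0.1721]
white_1 0.81 [167.  66.] [ 0.435  -0.2674]
black_1 0.8 [429.  71.] [ 0.4395 -0.008 ]
[303.7, 172.2, 348.5, 241.1]
49 [308.87755102 182.7755102 ] [ 0.5456 -0.1259]
51 [340.43137255 183.47058824] [ 0.5463 -0.0958]
47 [308.55319149 233.93617021] [ 0.5959 -0.1266]
48 [339.         234.35416667] [ 0.5963 -0.0966]
```

Yellow lies flat on the red tray floor. Blue has been knocked to about (0.462,-0.172), so I measure it again.

```bash
python3 - <<'E'
from h import *
o=telemetry.get_obs(); im=cv2.imread("pics/w15.png"); h=cv2.cvtColor(im,cv2.COLOR_BGR2HSV)
m=((h[...,0]>100)&(h[...,0]<130)&(h[...,1]>90)).astype(np.uint8); m[:40]=0; m[160:]=0
n,l,s,c=cv2.connectedComponentsWithStats(m); i=1+np.argmax(s[1:,4]); x,y,w,hh=s[i,:4]; print(s[i])
b=((h[...,1]<70)&(h[...,2]>100)).astype(np.uint8)[y:y+hh,x:x+w]
n,L,s,c=cv2.connectedComponentsWithStats(b)
for j in range(1,n):
    if 8<s[j,4]<90: print(s[j,4],c[j]+[x,y],ray("wrist",c[j]+[x,y],.036,o).round(4)[:2])
cv2.imwrite("pics/w15b.png",cv2.resize(im[y-20:y+hh+20,x-30:x+w+30],None,fx=5,fy=5,interpolation=cv2.INTER_CUBIC))
E
```

```text
[ 234   57   51   66 2163]
21 [241.71428571  57.14285714] [ 0.4308 -0.1834]
60 [273.75        64.31666667] [ 0.4368 -0.1552]
67 [240.40298507  65.13432836] [ 0.4374 -0.1849]
29 [276.51724138 120.55172414] [ 0.4848 -0.1541]
27 [244.14814815 120.66666667] [ 0.4849 -0.1838]
```

>>> {"fn": "move_arm", "kwargs": {
  "increments": [
    [0.037,-0.0195,0,0],
    [0.037,-0.0195,0,0],
    [0.037,-0.0195,0,0],
    [0,0,0.05,0],
    [0,0,0.05,0],
    [0,0,0.05,0],
    [0,0,0,0],
    [0,0,0,0]
  ]
}}

```text
time_s: 59.68
ee_pos: [0.4606, -0.1694, 0.0765]
eef_rot: [-3.141, 0.001, -3.141]
force: [0.6, 0.0, 0.7]
grip_width: 0.0623
grip_force: 0.0
```

```bash
python3 - <<'E'
from h import *
o,im=look([],save="w16"); h=cv2.cvtColor(im,cv2.COLOR_BGR2HSV)
m=((h[...,0]>100)&(h[...,0]<130)&(h[...,1]>90)).astype(np.uint8); m[:40]=0; m[330:]=0
n,l,s,c=cv2.connectedComponentsWithStats(m); i=1+np.argmax(s[1:,4]); x,y,w,hh=s[i,:4]; print(s[i])
b=((h[...,1]<70)&(h[...,2]>60)).astype(np.uint8)[y:y+hh,x:x+w]
n,L,s,c=cv2.connectedComponentsWithStats(b)
for j in range(1,n):
    if 20<s[j,4]<300: print(s[j,4],c[j]+[x,y],ray("wrist",c[j]+[x,y],.036,o).round(4)[:2])
E
```

```text
t 59.67 tcp [ 0.4606 -0.1694  0.0765] rot [-3.141e+00  1.000e-03 -3.141e+00]
[ 285  210   73  102 5181]
151 [346.50331126 221.43708609] [ 0.4401 -0.1564]
155 [294.6516129 222.4516129] [ 0.4407 -0.1866]
105 [285.56190476 288.96190476] [ 0.4819 -0.1928]
166 [321.34337349 272.47590361] [ 0.4714 -0.1711]
126 [297.76190476 302.61904762] [ 0.4908 -0.1855]
127 [346.91338583 301.68503937] [ 0.4902 -0.1554]
```

>>> {"fn": "move_arm", "kwargs": {
  "increments": [
    [-0.005,-0.0015,0.03,0],
    [0,0,0.0255,0],
    [0,0,0,0]
  ]
}}

```text
time_s: 60.1
ee_pos: [0.4649, -0.1706, 0.0198]
eef_rot: [3.141, -0.0, -3.141]
force: [-0.7, -0.2, 0.3]
grip_width: 0.0618
grip_force: 0.0
```

>>> {"fn": "move_arm", "kwargs": {
  "increments": [
    [0,0,0,0],
    [0,0,0,0],
    [0,0,0,0],
    [0,0,0,0],
    [0,0,0,0],
    [0,0,-0.02,0],
    [0,0,-0.05,0],
    [0,0,-0.05,0],
    [0,0,0,0],
    [0,0,0,0]
  ],
  "grip": 0
}}

```text
time_s: 61.35
ee_pos: [0.4645, -0.1705, 0.1388]
eef_rot: [3.141, -0.001, -3.141]
force: [-0.3, 0.4, -3.1]
grip_width: 0.0433
grip_force: 44.9
```

>>> {"fn": "move_arm", "kwargs": {
  "increments": [
    [-0.035,-0.0135,0,0],
    [-0.035,-0.0135,0,0],
    [-0.0355,-0.0135,0,0],
    [0,0,0,0],
    [0,0,0.05,0],
    [0,0,0.04,0],
    [0,0,0.018,0],
    [0,0,0,0],
    [0,0,0,0]
  ]
}}

```text
time_s: 62.48
ee_pos: [0.5711, -0.2114, 0.033]
eef_rot: [-3.141, 0.002, -3.141]
force: [-0.1, -0.2, -2.1]
grip_width: 0.0437
grip_force: 44.9
```

>>> {"fn": "move_arm", "kwargs": {
  "increments": [
    [0,0,0.003,0],
    [0,0,0.002,0],
    [0,0,0,0]
  ]
}}

```text
time_s: 62.85
ee_pos: [0.5704, -0.2111, 0.0265]
eef_rot: [-3.142, 0.0, -3.141]
force: [-0.3, 0.5, -1.7]
grip_width: 0.0437
grip_force: 44.9
```

>>> {"fn": "move_arm", "kwargs": {
  "increments": [
    [0,0,0.0025,0],
    [0,0,0,0]
  ]
}}

```text
time_s: 63.1
ee_pos: [0.5706, -0.2112, 0.0248]
eef_rot: [-3.141, 0.001, -3.141]
force: [-3.6, 1.5, 7.2]
grip_width: 0.0434
grip_force: 44.9
```

>>> {"fn": "move_arm", "kwargs": {
  "increments": [
    [0,0,0,0],
    [0,0,0,0],
    [0,0,0,0],
    [0,0,-0.03,0],
    [0,0,-0.05,0],
    [0,0,-0.05,0],
    [0,0,-0.04,0],
    [0.0327,0.05,0,0],
    [0.0327,0.05,0,0],
    [0.0327,0.05,0,0],
    [0.0327,0.05,0,0],
    [0,0,0.05,-0.087],
    [0,0,0.05,0],
    [0,0,0,0],
    [0,0,0,0]
  ],
  "grip": 0.66
}}

```text
time_s: 64.97
ee_pos: [0.4405, -0.0114, 0.0956]
eef_rot: [-3.141, 0.002, -3.055]
force: [0.1, -0.7, -1.0]
grip_width: 0.0622
grip_force: 0.0
```

```bash
python3 - <<'E'
from h import *
o,im=look(["black_1","blue_1","yellow_1"],save="w17"); h=cv2.cvtColor(im,cv2.COLOR_BGR2GRAY)
b=(cv2.morphologyEx(h,cv2.MORPH_TOPHAT,np.ones((21,21)))>50).astype(np.uint8)
n,L,s,c=cv2.connectedComponentsWithStats(b)
for j in range(1,n):
    if 60<s[j,4]<250 and 240<c[j][0]<400 and s[j,2]<18 and s[j,3]<18: print(s[j,2:],c[j],ray("wrist",c[j],.038,o).round(4)[:2])
E
```

```text
t 64.97 tcp [ 0.4405 -0.0114  0.0956] rot [-3.141e+00  2.000e-03 -3.055e+00]
black_1 0.95 [326. 232.] [ 0.4391 -0.0099]
[ 8 16 97] [369.2371134  205.75257732] [0.4111 0.0142]
[13 10 95] [301.13684211 207.51578947] [ 0.4159 -0.0279]
[13 10 98] [349.16326531 207.55102041] [0.4133 0.0019]
[ 12  11 105] [302.26666667 283.19047619] [ 0.4657 -0.0235]
[ 11  11 105] [348.         283.15238095] [0.463  0.0063]
```

>>> {"fn": "move_arm", "kwargs": {
  "increments": [
    [0,0,0.04,0],
    [0,0,0.032,0],
    [0,0,0,0],
    [0,0,0,0]
  ]
}}

```text
time_s: 65.68
ee_pos: [0.4404, -0.0113, 0.0234]
eef_rot: [-3.141, 0.002, -3.054]
force: [-0.2, -0.2, -0.5]
grip_width: 0.0622
grip_force: 0.0
```

>>> {"fn": "move_arm", "kwargs": {
  "increments": [
    [0,0,0,0],
    [0,0,0,0],
    [0,0,0,0],
    [0,0,0,0],
    [0,0,0,0],
    [0,0,-0.02,0.087],
    [0,0,-0.05,0],
    [0,0,-0.05,0],
    [0,0,0,0],
    [0,0,0,0]
  ],
  "grip": 0
}}

```text
time_s: 66.92
ee_pos: [0.439, -0.0111, 0.141]
eef_rot: [3.141, -0.001, -3.141]
force: [-0.0, -0.7, -2.3]
grip_width: 0.0439
grip_force: 45.0
```

>>> {"fn": "move_arm", "kwargs": {
  "increments": [
    [-0.054,-0.025,0,0],
    [-0.054,-0.025,0,0],
    [-0.054,-0.025,0,0],
    [-0.054,-0.025,0,0],
    [0,0,0,0],
    [0,0,0.05,0],
    [0,0,0.04,0],
    [0,0,0.016,0],
    [0,0,0,0],
    [0,0,0,0]
  ]
}}

```text
time_s: 68.18
ee_pos: [0.6563, -0.1112, 0.0377]
eef_rot: [-3.141, 0.002, -3.141]
force: [-0.6, -0.4, -2.6]
grip_width: 0.0434
grip_force: 45.0
```

>>> {"fn": "move_arm", "kwargs": {
  "increments": [
    [0,0,0.003,0],
    [0,0,0.002,0],
    [0,0,0,0]
  ]
}}

```text
time_s: 68.55
ee_pos: [0.6555, -0.1111, 0.031]
eef_rot: [3.142, -0.0, -3.141]
force: [-0.1, -0.6, -2.4]
grip_width: 0.0433
grip_force: 45.0
```

>>> {"fn": "move_arm", "kwargs": {
  "increments": [
    [0,0,0.003,0],
    [0,0,0.0015,0],
    [0,0,0,0]
  ]
}}

```text
time_s: 68.92
ee_pos: [0.6556, -0.1111, 0.0268]
eef_rot: [-3.142, -0.0, -3.141]
force: [-3.8, 0.3, 4.1]
grip_width: 0.0435
grip_force: 45.0
```

>>> {"fn": "move_arm", "kwargs": {
  "increments": [
    [0,0,0,0],
    [0,0,0,0],
    [0,0,0,0],
    [0,0,-0.03,0],
    [0,0,-0.05,0],
    [0,0,-0.05,0],
    [0,0,-0.05,0],
    [0.044,-0.0316,0,0],
    [0.044,-0.0316,0,0],
    [0.044,-0.0316,0,0],
    [0.044,-0.0316,0,0],
    [0.044,-0.0316,0,0],
    [0,0,0.05,0],
    [0,0,0.05,0],
    [0,0,0,0],
    [0,0,0,0]
  ],
  "grip": 0.66
}}

```text
time_s: 70.92
ee_pos: [0.4365, -0.2696, 0.1084]
eef_rot: [-3.14, 0.002, -3.141]
force: [0.7, 0.9, -0.8]
grip_width: 0.0622
grip_force: 0.0
```

```bash
python3 - <<'E'
from h import *
o,im=look(["white_1","blue_1"],save="w18"); d=nets.search_frame("wrist","white_1")[0]; print(d)
cv2.imwrite("pics/w18c.png",cv2.resize(im[150:330,220:430],None,fx=3,fy=3,interpolation=cv2.INTER_CUBIC))
# dark bore inside white
g=cv2.cvtColor(im,cv2.COLOR_BGR2GRAY)
c=cv2.HoughCircles(cv2.medianBlur(g[160:330,260:390],5),cv2.HOUGH_GRADIENT,1,40,param1=80,param2=18,minRadius=14,maxRadius=26)
for x,y,r in (c[0][:3] if c is not None else []): print(x+260,y+160,r,ray("wrist",(x+260,y+160),.038,o)[:2])
E
```

```text
t 70.92 tcp [ 0.4365 -0.2696  0.1084] rot [-3.140e+00  2.000e-03 -3.141e+00]
white_1 0.68 [324. 229.] [ 0.4353 -0.2694]
blue_1 0.92 [395. 388.] [ 0.5736 -0.2095]
{'extent': [289.4, 186.7, 362.2, 289.3], 'conf': 0.68}
324.5 241.5 18.5 [ 0.43574086 -0.26938078]
```

White is where expected: the bore measures at (0.4357,-0.2694). I grasp it.

>>> {"fn": "move_arm", "kwargs": {
  "increments": [
    [0,0,0.05,0],
    [0,0,0.033,0],
    [0,0,0,0],
    [0,0,0,0]
  ]
}}

```text
time_s: 71.62
ee_pos: [0.4364, -0.2697, 0.0252]
eef_rot: [-3.14, 0.002, -3.141]
force: [-0.3, 0.4, -0.1]
grip_width: 0.0621
grip_force: 0.0
```

>>> {"fn": "move_arm", "kwargs": {
  "increments": [
    [0,0,0,0],
    [0,0,0,0],
    [0,0,0,0],
    [0,0,0,0],
    [0,0,0,0],
    [0,0,-0.02,0],
    [0,0,-0.05,0],
    [0,0,-0.05,0],
    [0,0,0,0],
    [0,0,0,0]
  ],
  "grip": 0
}}

```text
time_s: 72.88
ee_pos: [0.4352, -0.2688, 0.1425]
eef_rot: [3.141, -0.001, -3.141]
force: [-0.4, 0.1, -2.9]
grip_width: 0.0441
grip_force: 44.4
```

>>> {"fn": "move_arm", "kwargs": {
  "increments": [
    [-0.0233,0.046,0,0],
    [-0.0233,0.046,0,0],
    [-0.0233,0.046,0,0],
    [-0.0233,0.046,0,0],
    [-0.0233,0.046,0,0],
    [-0.0233,0.046,0,0],
    [-0.0233,0.046,0,0],
    [0,0,0,0],
    [0,0,0.05,0],
    [0,0,0.04,0],
    [0,0,0.014,0],
    [0,0,0,0],
    [0,0,0,0]
  ]
}}

```text
time_s: 74.5
ee_pos: [0.5994, 0.0527, 0.041]
eef_rot: [3.142, 0.002, 3.142]
force: [-0.6, 0.2, -2.0]
grip_width: 0.0434
grip_force: 44.4
```

>>> {"fn": "move_arm", "kwargs": {
  "increments": [
    [0,0,0.003,0],
    [0,0,0.003,0],
    [0,0,0,0]
  ]
}}

```text
time_s: 74.88
ee_pos: [0.5986, 0.0529, 0.0334]
eef_rot: [3.142, -0.0, -3.141]
force: [0.8, 0.4, -2.0]
grip_width: 0.0436
grip_force: 44.4
```

>>> {"fn": "move_arm", "kwargs": {
  "increments": [
    [0,0,0.003,0],
    [0,0,0.002,0],
    [0,0,0,0]
  ]
}}

```text
time_s: 75.25
ee_pos: [0.5986, 0.0529, 0.0284]
eef_rot: [-3.142, -0.0, -3.141]
force: [-0.5, -0.8, -0.4]
grip_width: 0.0437
grip_force: 44.4
```

Lower a touch more, then release and rise for a check of everything.

>>> {"fn": "move_arm", "kwargs": {
  "increments": [
    [0,0,0.0015,0],
    [0,0,0,0]
  ]
}}

```text
time_s: 75.5
ee_pos: [0.5987, 0.0529, 0.0284]
eef_rot: [-3.142, 0.0, -3.141]
force: [-9.1, -0.1, 15.5]
grip_width: 0.0438
grip_force: 44.4
```

>>> {"fn": "move_arm", "kwargs": {
  "increments": [
    [0,0,0,0],
    [0,0,0,0],
    [0,0,0,0],
    [0,0,-0.03,0],
    [0,0,-0.05,0],
    [0,0,-0.05,0],
    [0,0,-0.05,0],
    [0,0,-0.05,0],
    [0.04,-0.02,0,0],
    [0.04,-0.02,0,0],
    [0.04,-0.02,0,0],
    [0,0,0,0],
    [0,0,0,0]
  ],
  "grip": 0.66
}}

```text
time_s: 77.12
ee_pos: [0.4791, -0.007, 0.2572]
eef_rot: [3.142, 0.001, -3.142]
force: [-0.3, 0.1, -0.1]
grip_width: 0.0617
grip_force: 0.0
```

```bash
python3 - <<'E'
from h import *
Z.update(blue_1=.004,yellow_1=.004,white_1=.004,black_1=.004)
o,im=look(["white_1","blue_1","yellow_1","black_1","pass_tray","scrap_tray"],save="w19")
look(["gauge","stand_mouth"],c="scene",save="s19"); 
look(["white_1","blue_1","yellow_1","black_1","pass_tray","scrap_tray","mug","side_cutters"],c="top",save="t19")
t=cv2.imread("pics/t19.png")[170:290,230:500]; cv2.imwrite("pics/c19.png",np.vstack([cv2.resize(im,(460,345)),cv2.resize(t,(460,205))]))
E
```

```text
t 77.12 tcp [ 0.4791 -0.007   0.2572] rot [ 3.142e+00  1.000e-03 -3.142e+00]
white_1 0.76 [373. 300.] [0.5982 0.0522]
blue_1 0.93 [149. 279.] [ 0.571  -0.2147]
yellow_1 0.9 [237. 282.] [ 0.5744 -0.11  ]
black_1 0.75 [239. 343.] [ 0.6552 -0.1117]
pass_tray 0.83 [375. 301.] [0.6007 0.0548]
scrap_tray 0.9 [200. 314.] [ 0.6178 -0.1592]
t 77.47 tcp [ 0.4789 -0.0069  0.2567] rot [ 3.142e+00 -1.000e-03 -3.141e+00]
gauge 0.69 [203. 286.] [0.5189 0.3996]
stand_mouth 0.69 [197. 278.] [0.4891 0.4223]
t 77.62 tcp [ 0.4787 -0.0071  0.2568] rot [ 3.142 -0.    -3.141]
white_1 0.79 [290. 233.] [0.6115 0.0443]
blue_1 0.29 [195. 284.] [0.5121 0.4113]
pass_tray 0.79 [288. 238.] [0.5976 0.0569]
mug 0.82 [386. 200.] [ 0.643  -0.3344]
side_cutters 0.45 [469. 242.] [ 0.377  -0.5394]
```

View pics/c19.png

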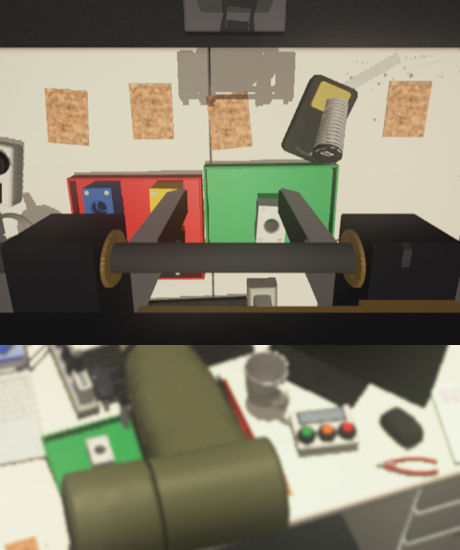

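The white block is in the green tray and blue, yellow and black are in the red one. The mug and cutters are unmoved. Next are the amber and red keys, with the tool turned for clearance from the monitor.

>>> {"fn": "move_arm", "kwargs": {
  "increments": [
    [-0.0016,-0.05,0,0],
    [-0.0016,-0.05,0,0],
    [-0.0016,-0.05,0,0],
    [-0.0016,-0.05,0,0],
    [-0.0016,-0.05,0,0],
    [-0.0016,-0.05,0,0],
    [-0.0016,-0.05,0,0],
    [-0.0016,-0.05,0,0],
    [0,0,0,0.182],
    [0,0,0.03,0.182],
    [0,0,0.04,0.182],
    [0,0,0.04,0.182],
    [0,0,0.04,0.182],
    [0,0,0.04,0],
    [0,0,0,0],
    [0,0,0,0]
  ],
  "grip": 0
}}

```text
time_s: 80.08
ee_pos: [0.4921, -0.4077, 0.0687]
eef_rot: [3.141, 0.002, 2.232]
force: [1.0, -0.7, 0.4]
grip_width: 0.0006
grip_force: 0.0
```

>>> {"fn": "move_arm", "kwargs": {
  "increments": [
    [0,0,0.016,0],
    [0,0,0.005,0],
    [0,0,0.004,0],
    [0,0,0,0],
    [0,0,0,0]
  ]
}}

```text
time_s: 80.7
ee_pos: [0.4916, -0.4072, 0.0424]
eef_rot: [-3.142, 0.0, 2.232]
force: [-2.3, 1.5, 5.4]
grip_width: 0.0004
grip_force: 2.4
```

>>> {"fn": "move_arm", "kwargs": {
  "increments": [
    [0,0,0.0015,0],
    [0,0,0,0]
  ]
}}

```text
time_s: 80.95
ee_pos: [0.4917, -0.4073, 0.0421]
eef_rot: [3.142, 0.001, 2.232]
force: [-6.2, 4.6, 17.1]
grip_width: 0.0007
grip_force: 8.3
```

>>> {"fn": "move_arm", "kwargs": {
  "increments": [
    [0,0,-0.02,0],
    [0,0,-0.01,0],
    [-0.028,-0.0317,0,0],
    [0,0,0,0],
    [0,0,0.015,0],
    [0,0,0.007,0],
    [0,0,0,0]
  ]
}}

```text
time_s: 81.82
ee_pos: [0.4837, -0.4478, 0.0476]
eef_rot: [-3.141, -0.002, 2.232]
force: [-1.4, 1.3, 1.5]
grip_width: 0.0002
grip_force: 0.8
```

>>> {"fn": "move_arm", "kwargs": {
  "increments": [
    [0,0,0.004,0],
    [0,0,0.004,0],
    [0,0,0,0]
  ]
}}

```text
time_s: 82.2
ee_pos: [0.4842, -0.4486, 0.0421]
eef_rot: [3.141, 0.001, 2.232]
force: [-3.1, 6.9, 16.1]
grip_width: 0.0005
grip_force: 7.9
```

Both keys bottomed at the same height as the green one. I retreat, do a last check and hand in.

>>> {"fn": "move_arm", "kwargs": {
  "increments": [
    [0,0,-0.02,0],
    [0,0,-0.05,0],
    [0,0,-0.05,0],
    [0,0,-0.05,0],
    [0.02,0.03,0,0],
    [0,0,0,0],
    [0,0,0,0],
    [0,0,0,0]
  ]
}}

```text
time_s: 83.2
ee_pos: [0.4947, -0.4151, 0.2101]
eef_rot: [-3.141, -0.001, 2.231]
force: [0.8, -0.5, 0.7]
grip_width: 0.0002
grip_force: 0.0
```

```bash
python3 - <<'E'
from h import *
Z.update(blue_1=.004,yellow_1=.004,white_1=.004,black_1=.004)
look(["white_1","blue_1","yellow_1","black_1"])
s=cams.camera("scene"); cv2.imwrite("pics/s20.png",s)
h=cv2.cvtColor(s,cv2.COLOR_BGR2HSV); m=((h[...,0]<14)&(h[...,1]>130)&(h[...,2]>60)); m[:, :185]=0; m[:,225:]=0; m[:240]=0; m[300:]=0
ys,xs=np.nonzero(m); print(len(xs),xs.mean(),ys.mean(),ys.min(),ys.max(),telemetry.get_obs()["force"])
print(hand_in())
E
```

```text
t 83.2 tcp [ 0.4947 -0.4151  0.2101] rot [-3.141e+00 -1.000e-03  2.231e+00]
blue_1 0.93 [516.  91.] [ 0.5692 -0.2145]
black_1 0.46 [519.  91.] [ 0.5711 -0.2122]
132 199.5 269.719696969697 262 277 [-0.65330196 -0.7133875  -0.04738188]
the job is handed in; nothing more can be done
None
```

The job is handed in at about 83 s (no verdict came back): white took the gauge to its shoulder and is in the green tray, blue, yellow and black stopped it and are in the red tray, the gauge is back in its stand, and the keys were pressed green first, then amber and red at the end.

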